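Clamp the mould in the counter-top press until the knob clicks

TASK

Gently bring the lidded mould into the guide of the hand press until it rests against the back stop, under the press foot. Then screw the foot down on its lid by turning the black torque-limiting knob clockwise until the knob gives way with a click, and stop there (less is too loose, and forcing it on after the click over-tightens the press). Let go, and leave the pepper mill, the salt jar and the tumbler alone.

Things in the scene. Friction and masses are not known exactly. Their poses are not given: they have to be found in the camera images.
- seat (a point): The point the mould's centre takes when home: on the vertical axis of the press screw, 22.5 mm above the counter. Its x axis points along the guide, from the open mouth to the back stop; the mould goes in along it, handle last.
- press: The hand press: a fixed aluminium C-frame, open towards its -x. Origin on the counter under the screw axis, axes as the seat point. Its arm overhead (36 mm wide, from 83 to 105 mm above the counter) reaches forward to 25 mm before the screw axis; its column stands behind the back stop.
- fence: The guide: low steel bars on the counter, 14 mm tall, fixed to the press; origin below the seat point, same axes. Two side bars, 86 mm apart inside, run from 48 mm before the origin to 42 mm beyond it; before them the mouth flares out, to 75 mm before the origin and 68 mm either side. The face of the back stop is 42 mm beyond the origin.
- mould_mid (a point): Centre of the mould at half its height, 22.5 mm above its underside. A flat-bottomed steel box, 84 mm long (x) by 80 mm wide (y), with a wooden lid, 45 mm tall in all, about 0.4 kg; its x axis points away from its handle. It starts on the open counter beside the press.
- mould: The same mould with its lid and handle; the origin is the centre of its underside.
- mould_grip (a point): Point on the mould's handle to grip, 100 mm from the mould's centre towards its -x, 22 mm above its underside. The handle is a wooden bar along x, 14 mm wide (y), 24 mm tall (10 to 34 mm above the counter), from 42 to 133 mm from the mould's centre.
- knob_grip (a point): On the screw axis, 142 mm above the counter, in the bar grip of the black knob. The bar is 54 mm long along this point's x axis, 13 mm wide (y) and 30 mm tall (125 to 155 mm above the counter), on a round skirt 48 mm across whose top is at 125 mm. Clockwise from above drives the foot down, 5 mm per radian; 1.5 to 2.6 rad are needed in all, so more than one grasp.
- knob: The knob (origin on the counter, on the screw axis). Torque to turn: 0.28 N m running (0.2 held still), climbing as the foot squeezes the lid. At about 0.48 (0.4 held still) its clutch trips: the screw stops and within 0.4 rad the torque falls to 0.1 (the click). 0.5 rad after tripping it is solid again and more turning forces the screw. The knob is springy (3 N m/rad); the screw stays put.
- foot: The round press foot under the arm (white, 54 mm across, 10 mm thick), sprung, on the screw axis; it moves only up and down and its face starts 4 to 7 mm above the mould's lid height. Its origin lies 52 mm below its face.
- mill: White pepper mill, 52 mm across, 170 mm tall, standing; leave it alone. Origin: centre of its underside.
- salt_jar: Glass salt jar with a metal cap, 56 mm across, 90 mm tall; leave it alone. Origin: centre of its underside.
- tumbler: Glass tumbler, 68 mm across, 90 mm tall; leave it alone. Origin: centre of its underside.
Not all that is in view belongs to the job. Of the things that look like the mould, the smaller one is meant.

How it is judged (in metres and radians):
On the way:
1. the mould is home in the guide under the foot, the foot not yet pressing (horizontal distance between mould_mid and seat below 0.005 m and angle between the x axis of mould_mid and the x axis of seat, either way round below 0.1 rad and contact force between foot and mould below 2 N), for 0.2 s.
At the end, for the whole second after the job is handed in: The mould is home: its centre within 5 mm of the seat point in plan, square to the guide within 0.1 rad, and at rest; the foot presses on the lid with 34 to 62 N (the knob clicks at about 40 N) (horizontal distance between mould_mid and seat below 0.005 m and angle between the x axis of mould_mid and the x axis of seat, either way round below 0.1 rad and contact force between foot and mould between 34 and 62 N and linear speed of mould below 0.01 m/s); the robot touches nothing.
It fails at once if the mould is pushed against the guide or back stop with more than 25 N (contact force between fence and mould above 25 N).
It fails at once if the press is over-tightened: more than 62 N on the lid (contact force between foot and mould above 62 N).
It fails at once if the pepper mill is moved (distance of mill from where it was at the start of the episode above 0.02 m).
It fails at once if the salt jar is moved (distance of salt_jar from where it was at the start of the episode above 0.02 m).
It fails at once if the tumbler is moved (distance of tumbler from where it was at the start of the episode above 0.02 m).
It also fails if it takes over 72 s, if anything falls off the work surface, if the arm or the gripper's body presses on something with over 40 N, if the wrist force passes 120 N, or if a joint passes its speed limit or range.

ROBOT

A 6-joint arm with a two-finger parallel gripper is mounted at the origin on the work surface. World frame = base frame: x ahead of the robot, y to its left, z up, the work surface at z = 0. Lengths are in m, angles in degrees, forces in N, time in s.
With the tool pointing down it reaches from about 0.4 to 0.825 m from the base axis. Payload 7 kg.
Tool frame: the origin (TCP) lies at the very end of the fingers, on their centre line; the grasp point (between the pads) lies 19 mm behind it; x points along the fingers, y is the direction in which the jaws open and shut, and the axes are right-handed (so a half turn about x gives the same grasp; the last joint's range is limited). The gripper opens to 88 mm and grips with 3 to 60 N. Pads are 19 mm wide; open, the fingers measure 130 mm over their backs; the gripper's body (78 mm by 193 mm) begins 47 mm behind the grasp point.
Start: joints at [-59.926, 20.546, 0.682, 0, -70.136, -16.507], TCP at [0.158, -0.656, 0.194] pointing down, gripper open.
Joint ranges: [-176.03, 176.03], [-82.01, 121.73], [-58.28, 71.71], [-173.87, 95.51], [-174.79, -0.11], [-173.66, 173.66]. Speed limits (degrees/s): [136.94, 136.94, 172.46, 180, 180, 180].

INTERFACE

Orientations are given as [roll, pitch, yaw] about the fixed x, y, z axes, in that order (R = Rz(yaw) Ry(pitch) Rx(roll)).
In Python, from plant import monitor, eyes, ticket gives the robot as it stands. The module is installed in compiled form; this text tells all that it offers.
- The arm moves only by the shell command python3 -m crank 'ROWS'. ROWS is JSON, a list of rows, each an object with "linear": the shift along the world's x, y, z in units of 60 mm (1.0 is 60 mm), a list of three; "rot": the turn, a rotation vector about the world's x, y, z in units of 5 degrees (1.0 is 5 degrees), a list of three; "hand": the opening, from 0 (shut) to 1 (fully open). In form: [{"linear": [tx, ty, tz], "rot": [ax, ay, az], "hand": hand}, ...]. A call has 1 to 20 rows; each row shifts and turns the pose as measured when the row begins; what a row does not reach is not made up. A row lasts 1/8 s, in which the tool goes at most 62.5 mm and 10.7 degrees, less where a joint would pass 70% of its speed; a pose out of reach is approached as far as the arm can. A call is refused whole if a number of a shift passes 1 or a number of a turn 1, either way. A call with a gripper value outside its range is refused whole. The fingers move at their own pace and stop on an object; the grip force is fixed at half the most. Time passes only in rows, so rows that do not move let the fingers close. It gives the time, the measured TCP pose, the force and the opening at its end, in the units of the state.
- monitor.get_obs(): the state, without advancing time (a new reading comes with each control period).
- eyes.snapshot(name): name is "scene" or "top"; returns a dict with "image" (420x560x3 uint8, red, green, blue), "depth" (420x560 float32, m along the optical axis (not along the pixel's ray), 0 where there is no reading), "K" (3x3 intrinsics, pixels), "k1" (the pictures are not rectified: a ray, as slopes to the right and down, at radius r is drawn at 1 + k1 r^2 times it, then the intrinsics apply), "camera_from_world" (4x4, takes a point from world to camera coordinates). Camera axes: x right, y up, looking along -z (the intrinsics and any distortion apply to the point x, -y, -z); pixel columns grow to the right and rows downward; lengths in m; the calibration is good to about 2 mm. A picture is of the moment at which its call begins.
- ticket.close_job(): hands the job in, once; it reports no verdict.
The state is a dict: "clock": time; "joint_pos": joint angles; "qvel": joint speeds; "tau": joint torques, N m; "tool_pos": TCP position; "orientation": TCP orientation; "force": force on the tool from outside, world axes, zero at the start; "moment": the same for the moment, N m; "opening": finger opening in m.
Only numpy, scipy, OpenCV 4.12 (cv2) and the standard library are available. Lean on these libraries where they do the work, as an engineer would, in place of code of your own. Each camera call takes 0.05 s, during which the arm holds its last target.

## Working session

There is one attempt and no reset: what is moved stays moved. The work goes in short steps, Python scripts to look and compute and a shell command to move; the robot and the scene stay as the last step left them, time stands still between calls to the robot, and variables do not carry over. Pictures are saved under pics/ and viewed, and the job is handed in when it is done.

```bash
mkdir -p pics; python3 - <<'E'
from plant import monitor, eyes
import cv2, numpy as np
print(monitor.get_obs())
for n in ("scene","top"):
    s=eyes.snapshot(n)
    cv2.imwrite(f"pics/{n}0.png",s["image"][:,:,::-1]); np.savez(f"{n}0.npz",**s)
    print(n,s["K"],s["k1"],s["camera_from_world"])
E
```

```text
{'clock': 0.0, 'joint_pos': array([-5.99270041e+01,  2.05934450e+01,  6.34415277e-01, -2.05563966e-02,
       -7.01347600e+01, -1.65078753e+01]), 'qvel': array([ 0.05504494, -0.00066133, -0.11407286,  0.00605132, -0.02294877,
       -0.04259078]), 'tau': array([-9.62744116e-05, -5.82723212e+01,  2.93048126e+01,  6.99700847e+00,
        6.94215763e-03, -1.88081517e-04]), 'tool_pos': array([ 0.15818324, -0.65565643,  0.19330354]), 'orientation': array([ 94.86730512,  89.90423957, 108.4254247 ]), 'force': array([ 0.07622359, -0.40005474, -0.34034882]), 'moment': array([-0.04092052,  0.03087476, -0.00208053]), 'opening': 0.08755269918662825}
scene [[418.0111603   0.        279.4250937]
 [  0.        418.0111603 208.9304669]
 [  0.          0.          1.       ]] -0.06658735616099448 [[ 0.75867953  0.65134588 -0.01240629 -0.48242587]
 [-0.4984698   0.59266207  0.63267649  0.2051202 ]
 [ 0.41944396 -0.47381454  0.77431683 -1.58917721]
 [ 0.          0.          0.          1.        ]]
top [[495.759034     0.         280.56633206]
 [  0.         495.759034   215.4221466 ]
 [  0.           0.           1.        ]] -0.06685668863943572 [[ 0.01264034 -0.99987546 -0.00944906  0.01131823]
 [ 0.99213376  0.01136436  0.12466534 -0.6197975 ]
 [-0.12454243 -0.01095055  0.99215385 -1.19724788]
 [ 0.          0.          0.          1.        ]]
```

View pics/scene0.png

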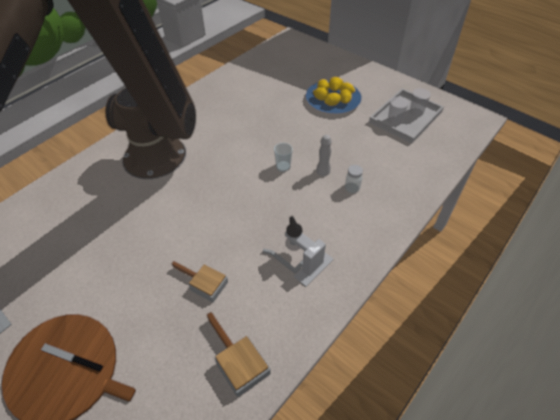

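View pics/top0.png

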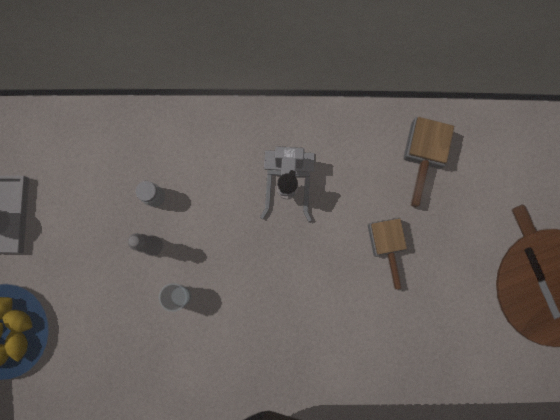

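The top view shows the press at about (288,180) with its mouth facing the robot (image down). The small mould is at (388,238) with its handle towards (398,288), and the larger decoy is at (430,142). The mill, jar and tumbler are on the left at (135,241), (148,192) and (174,297).

```bash
cat > h.py <<'E'
import numpy as np, cv2
from plant import eyes
def load(n):
    return dict(np.load(n))
def cloud(s):
    K=s["K"];k1=float(s["k1"]);h,w=s["depth"].shape
    u,v=np.meshgrid(np.arange(w),np.arange(h))
    p=np.stack([u,v],-1).reshape(-1,1,2).astype(np.float64)
    q=cv2.undistortPointsIter(p,K,np.array([k1,0,0,0.]),None,None,(cv2.TERM_CRITERIA_COUNT,20,1e-9)).reshape(h,w,2)
    d=s["depth"].astype(float)
    pc=np.stack([q[...,0]*d,-q[...,1]*d,-d,np.ones_like(d)],-1)
    W=pc@np.linalg.inv(s["camera_from_world"]).T
    W=W[...,:3]; W[d<=0]=np.nan
    return W
def proj(s,P):
    P=np.atleast_2d(P); c=P@s["camera_from_world"][:3,:3].T+s["camera_from_world"][:3,3]
    a=c[:,0]/-c[:,2]; b=-c[:,1]/-c[:,2]; f=1+float(s["k1"])*(a*a+b*b)
    return np.stack([s["K"][0,0]*a*f+s["K"][0,2], s["K"][1,1]*b*f+s["K"][1,2]],-1)
def snap(n,f=None):
    s=eyes.snapshot(n)
    if f: np.savez(f"{f}.npz",**s)
    return s
def crop(s,x0,y0,x1,y1,k,f,gain=2):
    im=s["image"][y0:y1,x0:x1,::-1].copy()
    im=cv2.resize(im,None,fx=k,fy=k,interpolation=cv2.INTER_CUBIC)
    im=np.clip(im.astype(float)*gain,0,255).astype(np.uint8); cv2.imwrite(f,im)
E
python3 - <<'E'
from h import *
t=load("top0.npz"); W=cloud(t)
sc=load("scene0.npz"); V=cloud(sc)
for nm,W_ in(("top",W),("scene",V)):
    x,y,z=[W_[...,i] for i in range(3)]
    print(nm,"table z",np.nanmedian(z[(x>.4)&(x<.8)&(abs(y)<.5)&(abs(z)<.01)]))
    for zz in range(0,18): pass
# heightmaps
for nm,W_ in(("top",W),("scene",V)):
    P=W_.reshape(-1,3);P=P[np.isfinite(P).all(1)]
    def rep(l,m):
        if m.sum()<5: print(nm,l,"few",m.sum());return
        Q=P[m].astype(np.float32)
        print(nm,l,m.sum(),cv2.minAreaRect(np.ascontiguousarray(Q[:,:2])),np.median(Q,0).round(4))
    x,y,z=P.T
    reg=(x>.45)&(x<.66)&(y<-.15)&(y>-.32)
    rep("mould lid",reg&(z>.038)&(z<.055)); rep("handle",reg&(z>.026)&(z<.037))
    pr=(x>.55)&(x<.85)&(y>-.13)&(y<.12)
    rep("knob",pr&(z>.146)&(z<.165)); rep("skirt+",pr&(z>.118)&(z<.13)); rep("arm",pr&(z>.095)&(z<.112)); rep("fence",pr&(z>.009)&(z<.019))
    for l,c in (("jars",None),):
        m=(y>.15)&(y<.42)&(x>.3)&(x<.8)&(z>.05)
        Q=P[m]; 
        n,lab=0,None
        print(nm,l,m.sum(),Q.min(0) if m.sum() else "",Q.max(0) if m.sum() else "")
    print(nm,"big lid");rep("big",(x>.66)&(x<.85)&(y<-.15)&(y>-.45)&(z>.03)&(z<.08))
crop(t,230,120,350,240,6,"pics/press_t.png")
crop(sc,240,200,350,295,7,"pics/press_s.png",1.5)
E
```

```text
top table z -3.955886267115183e-06
scene table z -0.0008806459878771822
top mould lid 964 ((0.5888118743896484, -0.25272107124328613), (0.09559380263090134, 0.17100921273231506), 74.15792083740234) [ 0.5709 -0.2498  0.0448]
top handle 316 ((0.5636117458343506, -0.24783667922019958), (0.1033979281783104, 0.21314561367034912), 77.71270751953125) [ 0.5196 -0.2615  0.0324]
top knob 136 ((0.6860911846160889, 0.003540482372045517), (0.013421940617263317, 0.053582750260829926), 61.72068405151367) [0.6845 0.0038 0.1542]
top skirt+ 197 ((0.685752809047699, 0.003461923450231552), (0.04583468660712242, 0.04681500047445297), 24.220096588134766) [0.6853 0.0012 0.1248]
top arm 596 ((0.7210623621940613, -0.0007111504673957825), (0.12075760215520859, 0.06754160672426224), 0.5727251768112183) [0.7529 0.0017 0.1046]
top fence 569 ((0.7012004852294922, 0.0022999942302703857), (0.13023115694522858, 0.17741189897060394), 87.0724868774414) [0.6947 0.0219 0.0134]
top jars 1203 [0.38366895 0.23790806 0.05001308] [0.69764246 0.37110425 0.17264363]
top big lid
top big 1837 ((0.7570479512214661, -0.34554088115
[... 539 characters left out ...]
1536]
scene skirt+ 107 ((0.6920186877250671, 0.0024167224764823914), (0.04636707529425621, 0.04269484803080559), 52.838741302490234) [ 0.6891 -0.0043  0.1246]
scene arm 453 ((0.7237893342971802, 0.004834581166505814), (0.07065314054489136, 0.1176280528306961), 86.04322814941406) [ 0.7548 -0.0023  0.1041]
scene fence 240 ((0.727627158164978, -0.03969033062458038), (0.21194714307785034, 0.09965848922729492), 28.982742309570312) [ 0.7167 -0.041   0.0127]
scene jars 845 [0.38677989 0.23724478 0.05007177] [0.70337386 0.37181257 0.1695801 ]
scene big lid
scene big 1580 ((0.7611125707626343, -0.3440285325050354), (0.10304997116327286, 0.20713362097740173), 76.602294921875) [ 0.8025 -0.3526  0.0562]
```

```bash
python3 - <<'E'
from h import *
t=load("top0.npz"); sc=load("scene0.npz")
crop(t,350,200,450,300,6,"pics/m_t.png")
crop(sc,160,250,260,310,7,"pics/m_s.png",1.5)
E
```

```text
(no output)
```

View pics/press_t.png

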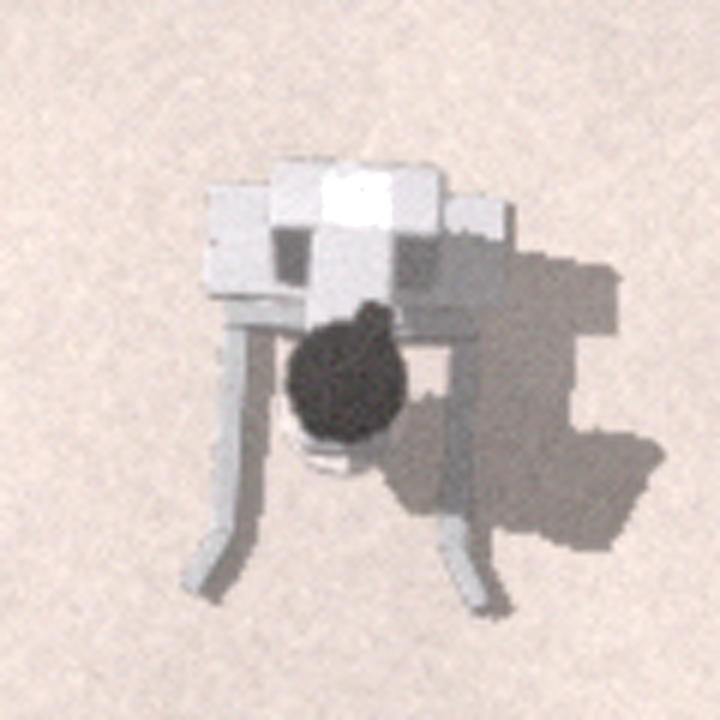

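View pics/m_t.png

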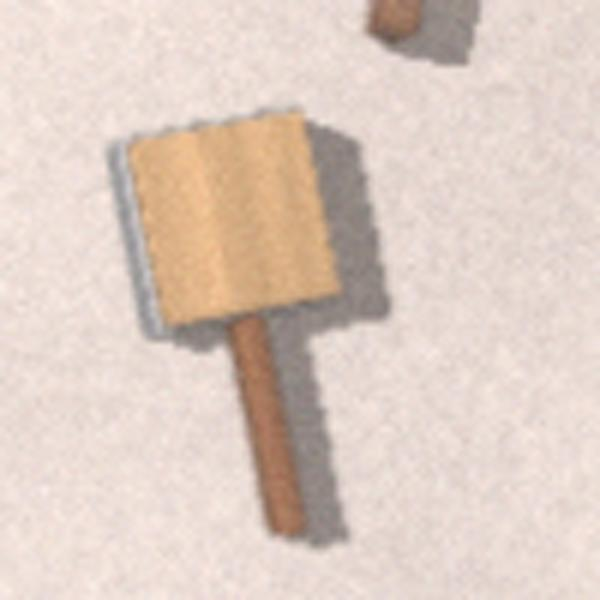

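View pics/press_s.png

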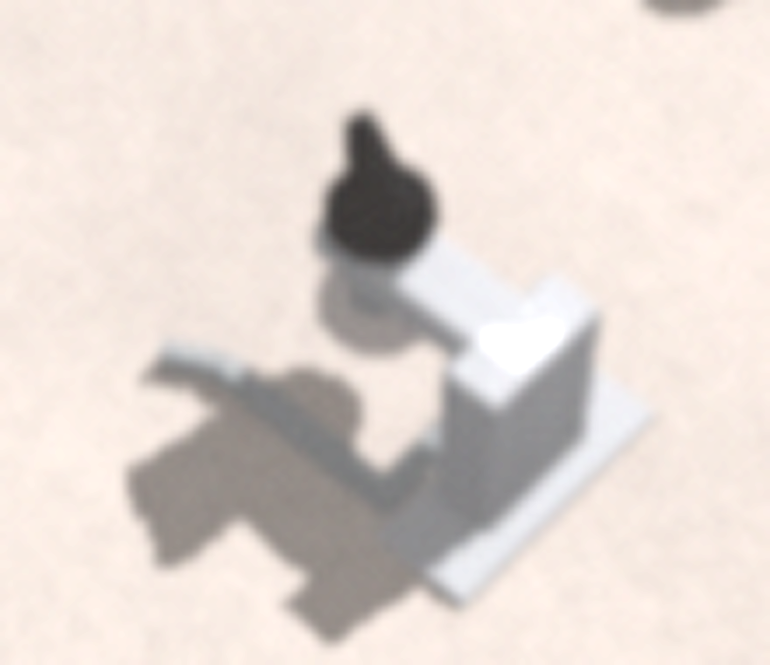

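```bash
python3 - <<'E'
from h import *
t=load("top0.npz"); sc=load("scene0.npz")
for nm,s in(("top",t),("scene",sc)):
    W=cloud(s); x,y,z=[W[...,i] for i in range(3)]
    def comp(m):
        n,l,st,c=cv2.connectedComponentsWithStats(m.astype(np.uint8),connectivity=4)
        k=1+np.argmax(st[1:,4]); return l==k
    reg=(x>.4)&(x<.7)&(y<-.15)&(y>-.34)
    m=comp(reg&(z>.038)&(z<.052)); P=W[m]
    r=cv2.minAreaRect(P[:,:2].astype(np.float32)); print(nm,"lid",m.sum(),r,P.mean(0).round(4),np.percentile(P,[1,99],axis=0).round(4).tolist())
    h=comp(reg&(z>.027)&(z<.0375)&(x<.545)); Q=W[h]
    v=cv2.fitLine(Q[:,:2].astype(np.float32),cv2.DIST_HUBER,0,.01,.01).ravel()
    print("  handle",h.sum(),np.degrees(np.arctan2(v[1],v[0])),v,Q[:,2].mean(),cv2.minAreaRect(Q[:,:2].astype(np.float32)))
    pr=(x>.55)&(x<.85)&(y>-.13)&(y<.12)
    f=pr&(z>.009)&(z<.019)&(x<.733); 
    for sg in (1,-1):
        F=W[f&(sg*y>.03)&(x>.652)]
        v=cv2.fitLine(F[:,:2].astype(np.float32),cv2.DIST_HUBER,0,.01,.01).ravel()
        print("  bar",sg,len(F),np.degrees(np.arctan2(v[1],v[0])),v, "y at .69",v[3]+v[1]/v[0]*(.69-v[2]), np.ptp(F[:,1]))
    A=W[pr&(z>.098)&(z<.11)]; print("  armtop",cv2.minAreaRect(A[:,:2].astype(np.float32)))
    a=A[(A[:,0]>.715)&(A[:,0]<.74)]; print("   arm y",a[:,1].min(),a[:,1].max())
    B=W[pr&(z>.009)&(z<.019)&(abs(y)<.03)]; print("   backstop",len(B),B.min(0) if len(B) else 0,B.max(0) if len(B) else 0)
    K=W[comp(pr&(z>.146)&(z<.165))]
    v=cv2.fitLine(K[:,:2].astype(np.float32),cv2.DIST_HUBER,0,.01,.01).ravel(); print("  knob",cv2.minAreaRect(K[:,:2].astype(np.float32)),np.degrees(np.arctan2(v[1],v[0])))
    for lab,(cx,cy) in dict(mill=(.59,.34),jar=(.69,.31),tum=(.47,.25)).items():
        J=W[(np.hypot(x-cx,y-cy)<.06)&(z>.06)]; 
        top=J[J[:,2]>J[:,2].max()-.012]; print("  ",lab,J.mean(0).round(3),top.mean(0).round(3),len(J))
E
```

```text
top lid 944 ((0.5708032846450806, -0.24909351766109467), (0.07830560952425003, 0.07596500217914581), 10.734389305114746) [ 0.5706 -0.2488  0.0448] [[0.5297, -0.2879, 0.0393], [0.6108, -0.21, 0.05]]
  handle 256 14.46966 [ 0.9682801  0.2498673  0.4992579 -0.2618398] 0.03262503597909112 ((0.49189528822898865, -0.25099626183509827), (0.07867167145013809, 0.10009417682886124), 86.54476165771484)
  bar 1 143 -5.472461 [ 0.99544215 -0.09536732  0.6945155   0.05129843] y at .69 0.05173104 0.02734718806768275
  bar -1 144 0.14521882 [ 0.9999968   0.00253454  0.69569445 -0.0454539 ] y at .69 -0.04546833 0.020951039824215346
  armtop ((0.7209711074829102, -0.00038562342524528503), (0.12060430645942688, 0.06751469522714615), 0.2156367003917694)
   arm y -0.015078149815588957 0.018670159961725347
   backstop 50 [ 0.72612919 -0.02968791  0.00911475] [0.75047845 0.02982929 0.01899358]
  knob ((0.6860911846160889, 0.003540482372045517), (0.013421940617263317, 0.053582750260829926), 61.72068405151367) -28.52895
   mill [0.555 0.338 0.133] [0.543 0.345 0.166] 345
   jar [0.669 0.341 0.085] [0.671 0.344 0.09 ] 387
   tum [0.435 0.264 0.083] [0.436 0.263 0.09 ] 105
scene lid 642 ((0.5739702582359314, -0.24756985902786255), (0.08041095733642578, 0.07634751498699188), 12.20731258392334) [ 0.5757 -0.2485  0.0435] [[0.5327, -0.2875, 0.0386], [0.6163, -0.2077, 0.0485]]
  handle 116 10.877395 [ 0.98203325  0.18870802  0.48872116 -0.26608375] 0.03180768199604196 ((0.4875359535217285, -0.2649852931499481), (0.0866432711482048, 0.015333102084696293), 8.887319564819336)Traceback (most recent call last):
  File "<stdin>", line 18, in <module>
cv2.error: OpenCV(4.12.0) /io/opencv/modules/imgproc/src/linefit.cpp:50: error: (-215:Assertion failed) count > 0 in function 'fitLine2D_wods'
```

```bash
cat > st.py <<'E'
from plant import monitor
import numpy as np
from scipy.spatial.transform import Rotation as R
o=monitor.get_obs()
M=R.from_euler('xyz',o['orientation'],degrees=True).as_matrix()
def state():
    print("t",round(o['clock'],2),"q",o['joint_pos'].round(1),"tcp",o['tool_pos'].round(4),"f",o['force'].round(1),"m",o['moment'].round(3),"op",round(o['opening'],4))
    print("toolx",M[:,0].round(3),"jaw yaw",np.degrees(np.arctan2(M[1,1],M[0,1])).round(2))
state()
E
python3 st.py; python3 - <<'E'
from h import *
import scipy.optimize as so
t=load("top0.npz"); sc=load("scene0.npz")
for nm,s in(("top",t),("scene",sc)):
    im=s["image"].astype(int); W=cloud(s); x,y,z=[W[...,i] for i in range(3)]
    # lid by colour + depth
    reg=(x>.5)&(x<.63)&(y<-.19)&(y>-.31)
    m=reg&(z>.036)&(z<.054)&(im[...,0]-im[...,2]>25)
    m=cv2.morphologyEx(m.astype(np.uint8),cv2.MORPH_OPEN,np.ones((3,3)))
    c=max(cv2.findContours(m,cv2.RETR_EXTERNAL,cv2.CHAIN_APPROX_NONE)[0],key=cv2.contourArea)
    # intersect pixel rays with z=.045
    p=cv2.undistortPoints(c.astype(float).reshape(-1,1,2),s["K"],np.array([float(s["k1"]),0,0,0])).reshape(-1,2)
    T=s["camera_from_world"];Rt=T[:3,:3];C=-Rt.T@T[:3,3]
    d=np.c_[p[:,0],-p[:,1],-np.ones(len(p))]@Rt
    k=(.045-C[2])/d[:,2]; G=C+k[:,None]*d
    print(nm,"lid",cv2.minAreaRect(G[:,:2].astype(np.float32)))
    # fence fit: bars + flare centreline points fitted by symmetric model
    ext=(x>.58)&(x<.82)&(y>-.1)&(y<.1)&(z>.008)&(z<.018)
    P=W[ext][:,:2]
    segs=[((-48,47),(42,47)),((-48,-47),(42,-47)),((-75,68+0),(-48,47)),((-75,-68),(-48,-47)),((46,-47),(46,47))]
    segs=np.array(segs)/1000.
    def dist(par):
        a=par[2];c_,s_=np.cos(a),np.sin(a)
        Q=(P-par[:2])@np.array([[c_,-s_],[s_,c_]])
        D=[]
        for A,B in segs:
            u=np.clip(((Q-A)@(B-A))/((B-A)@(B-A)),0,1); D.append(np.linalg.norm(Q-(A+u[:,None]*(B-A)),axis=1))
        return np.maximum(np.min(D,0)-.004,0)
    r=so.least_squares(dist,[.687,.003,-.03],loss='soft_l1',f_scale=.003)
    print("  fence",r.x[:2].round(4),np.degrees(r.x[2]).round(2),r.cost,len(P))
E
```

```text
t 0.1 q [-59.9  20.6   0.6  -0.  -70.1 -16.5] tcp [ 0.1582 -0.6557  0.1934] f [0.5 0.  0.3] m [ 0.024 -0.043 -0.057] op 0.0877
toolx [-0.     0.001 -1.   ] jaw yaw 103.56
top lid ((0.5710381865501404, -0.2486158013343811), (0.07695253193378448, 0.07418499886989594), 11.216020584106445)
  fence [0.6969 0.003 ] -2.73 0.007444544841333268 614
scene lid ((0.5761363506317139, -0.24897025525569916), (0.08076103776693344, 0.0756692886352539), 11.223894119262695)
  fence [0.7299 0.0032] -11.91 0.0038117356957078205 267
```

```bash
python3 -m crank '[{"linear":[0.58,0.71,0],"rot":[0,0,-0.1],"hand":1},{"linear":[0.58,0.71,0],"rot":[0,0,-0.1],"hand":1},{"linear":[0.58,0.71,0],"rot":[0,0,-0.1],"hand":1},{"linear":[0.58,0.71,0],"rot":[0,0,-0.1],"hand":1},{"linear":[0.58,0.71,0],"rot":[0,0,-0.1],"hand":1},{"linear":[0.58,0.71,0],"rot":[0,0,0],"hand":1},{"linear":[0.58,0.71,0],"rot":[0,0,0],"hand":1},{"linear":[0.58,0.71,0],"rot":[0,0,0],"hand":1}]'; python3 st.py
```

```text
clock: 1.1
tool_pos: [0.4396, -0.3048, 0.1893]
orientation: [112.6, 89.6, 123.2]
force: [0.6, -1.8, 0.3]
opening: 0.088
t 1.1 q [-14.    7.8 -17.   -0.3 -65.5 -65.3] tcp [ 0.4396 -0.3048  0.1893] f [ 0.6 -1.8  0.3] m [-0.134 -0.123  0.027] op 0.088
toolx [-0.004  0.006 -1.   ] jaw yaw 100.58
```

```bash
python3 -m crank '[{"linear":[0.58,0.61,-0.3],"rot":[0.1,0.05,0.1],"hand":1},{"linear":[0,0,-0.7],"rot":[0,0,0],"hand":1},{"linear":[0,0,-0.6],"rot":[0,0,0],"hand":1},{"linear":[0,0,0],"rot":[0,0,0],"hand":1}]'; python3 st.py; python3 - <<'E'
from h import *
s=snap("top","top1"); crop(s,340,190,440,290,6,"pics/a_t.png")
s=snap("scene","scene1"); crop(s,140,210,250,310,6,"pics/a_s.png",1.5)
E
```

```text
clock: 1.6
tool_pos: [0.4777, -0.2628, 0.0911]
orientation: [105.6, 89.0, 117.0]
force: [-0.4, -0.2, -0.1]
opening: 0.0877
t 1.6 q [ -8.9  14.2 -22.7  -1.  -53.7 -69.1] tcp [ 0.4777 -0.2628  0.0911] f [-0.4 -0.2 -0.1] m [-0.07   0.008 -0.025] op 0.0877
toolx [-0.008  0.015 -1.   ] jaw yaw 101.46
```

View pics/a_t.png

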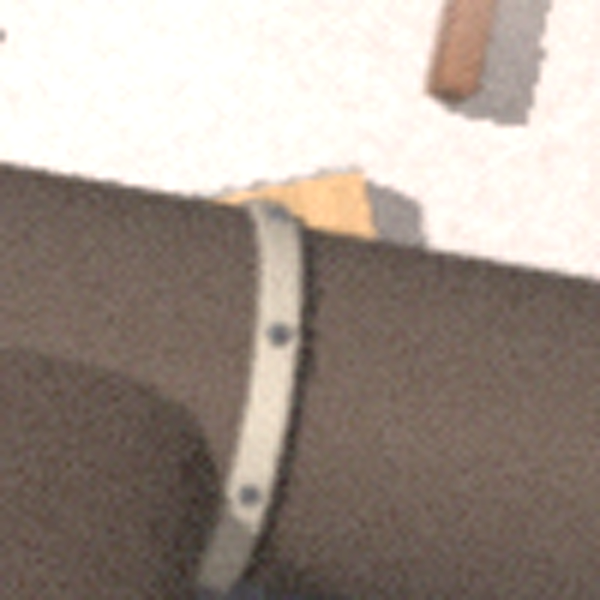

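View pics/a_s.png

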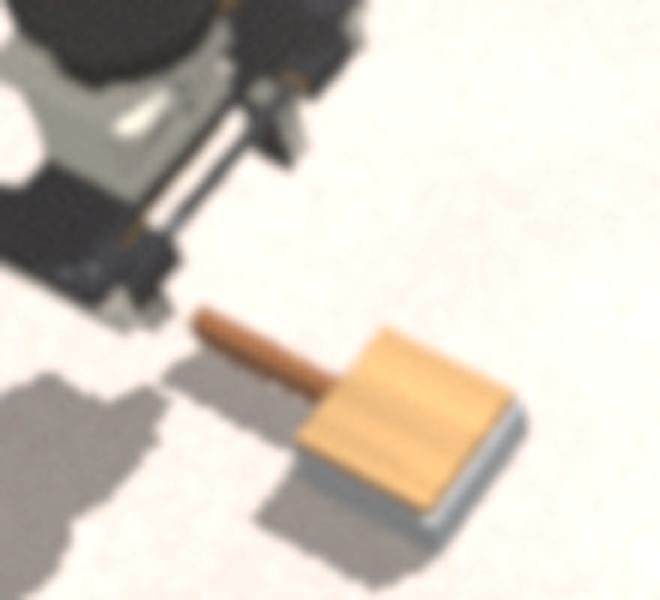

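The top view is blocked by the arm. The scene view shows the open fingers at (120,320) and (290,150) in the crop, either side of the handle axis, so I'm descending.

```bash
python3 -m crank '[{"linear":[-0.04,-0.08,-0.5],"rot":[-0.17,-0.09,0],"hand":1},{"linear":[0,0,-0.5],"rot":[0,0,0],"hand":1},{"linear":[0,0,-0.3],"rot":[0,0,0],"hand":1},{"linear":[0,0,0],"rot":[0,0,0],"hand":1}]'; python3 st.py; python3 - <<'E'
from h import *
s=snap("scene","scene1"); crop(s,140,210,250,310,6,"pics/b_s.png",1.5)
E
```

```text
clock: 2.2
tool_pos: [0.4831, -0.2717, 0.0229]
orientation: [-29.1, 88.9, -17.7]
force: [0.5, 0.3, 0.2]
opening: 0.0877
t 2.2 q [ -9.   18.6 -27.9   0.3 -42.4 -69.8] tcp [ 0.4831 -0.2717  0.0229] f [0.5 0.3 0.2] m [ 0.024  0.059 -0.023] op 0.0877
toolx [ 0.019 -0.006 -1.   ] jaw yaw 101.44
```

View pics/b_s.png

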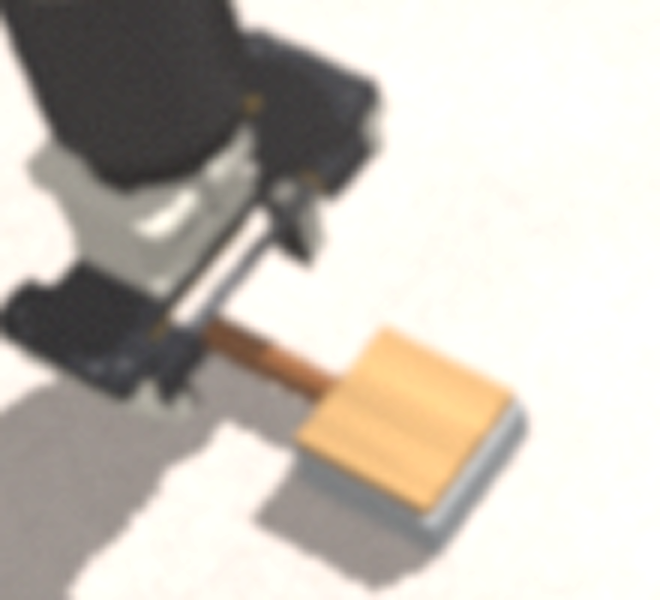

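```bash
python3 -m crank '[{"linear":[-0.08,0.05,-0.15],"rot":[0.07,0.22,0],"hand":1},{"linear":[0,0,-0.1],"rot":[0,0,0],"hand":1},{"linear":[0,0,0],"rot":[0,0,0],"hand":1}]'; python3 st.py
```

```text
clock: 2.62
tool_pos: [0.481, -0.2694, 0.011]
orientation: [-23.7, 89.7, -12.2]
force: [0.1, -0.3, -0.4]
opening: 0.0877
t 2.62 q [ -8.9  19.8 -28.1   0.  -41.9 -69.7] tcp [ 0.481  -0.2694  0.011 ] f [ 0.1 -0.3 -0.4] m [0.026 0.042 0.004] op 0.0877
toolx [ 0.005 -0.001 -1.   ] jaw yaw 101.46
```

```bash
python3 -m crank '[{"linear":[-0.06,0.05,-0.07],"rot":[0,0.05,0],"hand":1},{"linear":[0,0,0],"rot":[0,0,0],"hand":0.4},{"linear":[0,0,0],"rot":[0,0,0],"hand":0},{"linear":[0,0,0],"rot":[0,0,0],"hand":0},{"linear":[0,0,0],"rot":[0,0,0],"hand":0},{"linear":[0,0,0],"rot":[0,0,0],"hand":0},{"linear":[0,0,0],"rot":[0,0,0],"hand":0}]'; python3 st.py
```

```text
clock: 3.5
tool_pos: [0.4775, -0.2662, 0.007]
orientation: [-73.1, 89.9, -61.6]
force: [-0.1, 1.0, 0.1]
opening: 0.0331
t 3.5 q [ -8.5  19.9 -28.7   0.1 -41.4 -70.1] tcp [ 0.4775 -0.2662  0.007 ] f [-0.1  1.   0.1] m [ 0.031  0.039 -0.017] op 0.0331
toolx [ 0.001 -0.001 -1.   ] jaw yaw 101.47
```

```bash
python3 -m crank '[{"linear":[0,0,0],"rot":[0,0,0],"hand":0},{"linear":[0,0,0],"rot":[0,0,0],"hand":0},{"linear":[0,0,0],"rot":[0,0,0],"hand":0},{"linear":[0,0,0],"rot":[0,0,0],"hand":0},{"linear":[0,0,0],"rot":[0,0,0],"hand":0},{"linear":[0,0,0],"rot":[0,0,0],"hand":0}]'; python3 st.py;python3 - <<'E'
from h import *
s=snap("scene","scene1"); crop(s,140,210,250,310,6,"pics/c_s.png",1.5)
E
```

```text
clock: 4.25
tool_pos: [0.4775, -0.2662, 0.0071]
orientation: [-71.3, 89.9, -59.9]
force: [-0.5, -0.3, 0.5]
opening: 0.0003
t 4.25 q [ -8.5  19.8 -28.7   0.1 -41.4 -70.1] tcp [ 0.4775 -0.2662  0.0071] f [-0.5 -0.3  0.5] m [-0.034  0.039 -0.002] op 0.0003
toolx [ 0.001 -0.001 -1.   ] jaw yaw 101.47
```

View pics/c_s.png

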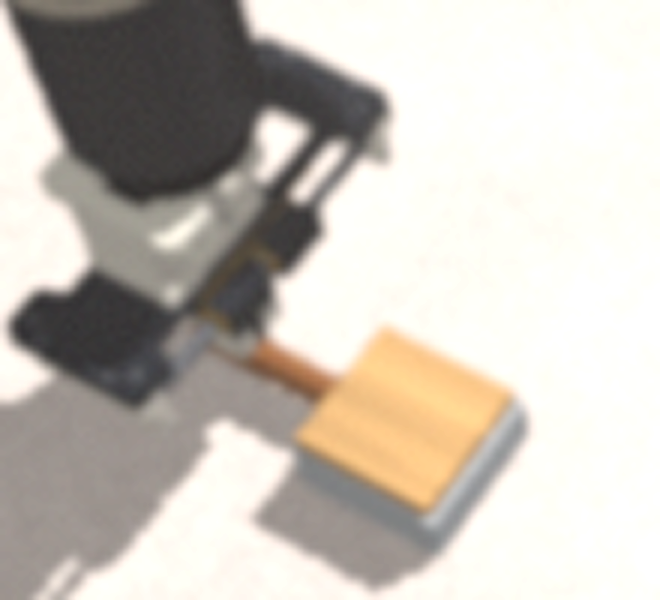

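```bash
python3 - <<'E'
from h import *
from st import o,M
s=load("scene1.npz")
T=o['tool_pos']
a=np.radians(11.2);c=np.array([.573,-.2488]);u=np.array([np.cos(a),np.sin(a)]);v=np.array([-u[1],u[0]])
pts={"tcp":T,"gp":T-M[:,0]*.019,"tcp50":T-M[:,0]*.06}
for n,d in(("h42",-.042),("h133",-.133)):
    for w in(-.007,.007): 
        q=c+d*u+w*v; pts[n+str(w)]=np.array([*q,.034])
im=cv2.resize(s["image"][210:310,140:250,::-1],None,fx=7,fy=7,interpolation=cv2.INTER_CUBIC)
im=np.clip(im*1.5,0,255).astype(np.uint8)
for n,p in pts.items():
    q=(proj(s,p)[0]-[140,210]+.5)*7; print(n,p.round(3),q.round(0)); cv2.circle(im,tuple(int(i) for i in q),3,(0,0,255) if n[0]!='h' else (255,0,0),-1)
cv2.imwrite("pics/d_s.png",im)
W=cloud(s); x,y,z=[W[...,i] for i in range(3)]
m=(np.hypot(x-T[0],y-T[1])<.05)&(z<.15); print(m.sum(), np.histogram(z[m],bins=np.arange(0,.16,.01)))
E
```

```text
t 4.3 q [ -8.6  19.8 -28.7   0.1 -41.4 -70.1] tcp [ 0.4775 -0.2662  0.0071] f [0.3 0.2 0.3] m [ 0.024  0.049 -0.027] op 0.0005
toolx [ 0.001 -0.001 -1.   ] jaw yaw 101.47
tcp [ 0.477 -0.266  0.007] [300. 427.]
gp [ 0.477 -0.266  0.026] [291. 404.]
tcp50 [ 0.477 -0.266  0.067] [272. 352.]
h42-0.007 [ 0.533 -0.264  0.034] [379. 465.]
h420.007 [ 0.53  -0.25   0.034] [399. 440.]
h133-0.007 [ 0.444 -0.281  0.034] [209. 374.]
h1330.007 [ 0.441 -0.268  0.034] [229. 350.]
895 (array([117,  15,  32,  54,  21,  18,   3,   1,   0,   1,   8,  50, 140,
        41,  88]), array([0.  , 0.01, 0.02, 0.03, 0.04, 0.05, 0.06, 0.07, 0.08, 0.09, 0.1 ,
       0.11, 0.12, 0.13, 0.14, 0.15]))
```

View pics/d_s.png

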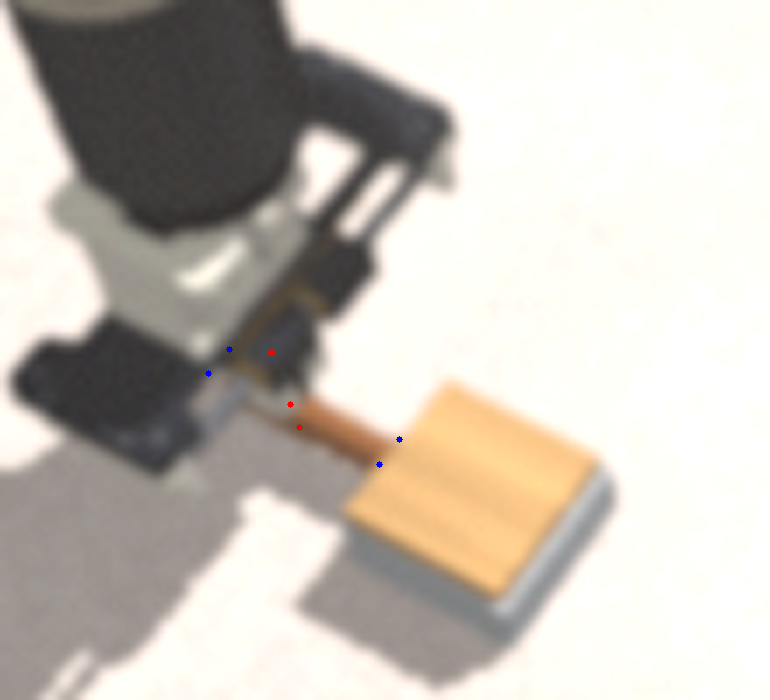

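The projected handle (blue) and TCP (red) coincide and the fingers look to be on the handle, yet the opening reads 0. I'll test with a small move.

```bash
python3 -m crank '[{"linear":[-0.1,0.2,0],"rot":[0,0,0],"hand":0},{"linear":[-0.1,0.2,0],"rot":[0,0,0],"hand":0},{"linear":[0,0,0],"rot":[0,0,0],"hand":0}]'; python3 st.py;python3 - <<'E'
from h import *
s=snap("scene","scene1"); crop(s,140,210,250,310,6,"pics/e_s.png",1.5)
E
```

```text
clock: 4.68
tool_pos: [0.464, -0.2404, 0.0069]
orientation: [-93.5, 89.9, -82.0]
force: [0.5, -0.2, -0.1]
opening: 0.0003
t 4.67 q [ -5.8  18.  -31.7   0.1 -40.2 -72.8] tcp [ 0.464  -0.2404  0.0069] f [ 0.5 -0.2 -0.1] m [-0.012  0.01   0.058] op 0.0003
toolx [ 0.    -0.001 -1.   ] jaw yaw 101.45
```

View pics/e_s.png

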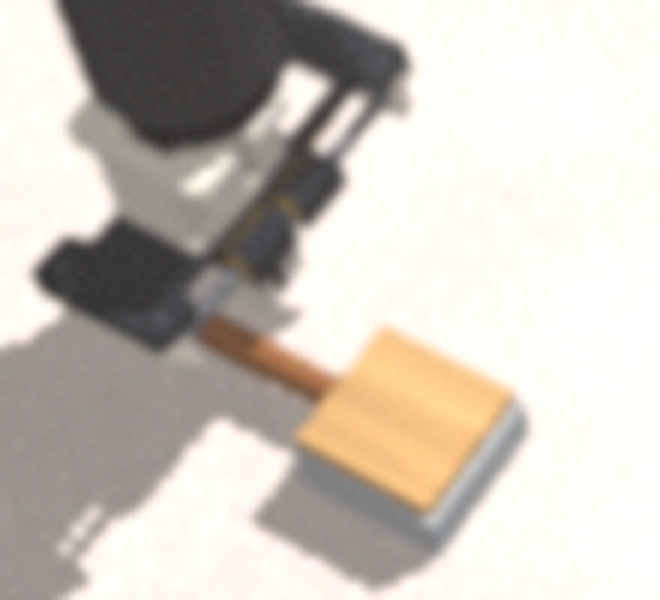

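The mould did not follow. The fingertips at crop (290,270) sit above the handle, higher than the reported TCP height would put them. I'll measure the fingertip height from depth.

```bash
python3 - <<'E'
from h import *
from st import o,M
s=load("scene1.npz"); T=o['tool_pos']
W=cloud(s)
print("tcp px",proj(s,T), proj(s,T-[0,0,-.03]))
np.set_printoptions(linewidth=200)
for r in range(244,264,2):
    print(r,[tuple((W[r,c]*1000).round(0).astype(int)) if np.isfinite(W[r,c]).all() else None for c in range(176,194,2)])
crop(s,165,235,205,275,14,"pics/f_s.png",1.5)
E
```

```text
t 4.72 q [ -5.8  18.  -31.7   0.1 -40.2 -72.8] tcp [ 0.4646 -0.2407  0.007 ] f [0.7 0.3 1. ] m [0.029 0.009 0.014] op 0.0005
toolx [ 0.001 -0.001 -1.   ] jaw yaw 101.46
tcp px [[185.78928809 262.69101429]] [[183.92064582 257.3817626 ]]
244 [(np.int64(489), np.int64(-262), np.int64(154)), (np.int64(492), np.int64(-257), np.int64(152)), (np.int64(492), np.int64(-252), np.int64(146)), (np.int64(492), np.int64(-246), np.int64(140)), (np.int64(489), np.int64(-239), np.int64(128)), (np.int64(489), np.int64(-233), np.int64(122)), (np.int64(494), np.int64(-229), np.int64(123)), (np.int64(504), np.int64(-228), np.int64(131)), (np.int64(499), np.int64(-220), np.int64(117))]
246 [(np.int64(496), np.int64(-267), np.int64(156)), (np.int64(495), np.int64(-261), np.int64(149)), (np.int64(492), np.int64(-254), np.int64(139)), (np.int64(490), np.int64(-247), np.int64(128)), (np.int64(492), np.int64(-242), np.int64(125)), (np.int64(497), np.int64(-239), np.int64(127)), (np.int64(503), np.int64(-236), np.int64(129)), (np.int64(497), np.int64(-227), np.int64(113)), (np.int64(499), np.int64(-222), np.int
[... 2752 characters left out ...]
t64(473), np.int64(-253), np.int64(46)), (np.int64(478), np.int64(-249), np.int64(46)), (np.int64(452), np.int64(-231), np.int64(-2)), (np.int64(457), np.int64(-227), np.int64(-3)), (np.int64(462), np.int64(-223), np.int64(-2)), (np.int64(470), np.int64(-221), np.int64(3))]
262 [(np.int64(457), np.int64(-266), np.int64(35)), (np.int64(438), np.int64(-252), np.int64(-2)), (np.int64(444), np.int64(-248), np.int64(-2)), (np.int64(448), np.int64(-244), np.int64(-3)), (np.int64(453), np.int64(-240), np.int64(-1)), (np.int64(457), np.int64(-236), np.int64(-2)), (np.int64(464), np.int64(-233), np.int64(1)), (np.int64(466), np.int64(-227), np.int64(-4)), (np.int64(474), np.int64(-225), np.int64(2))]
```

View pics/f_s.png

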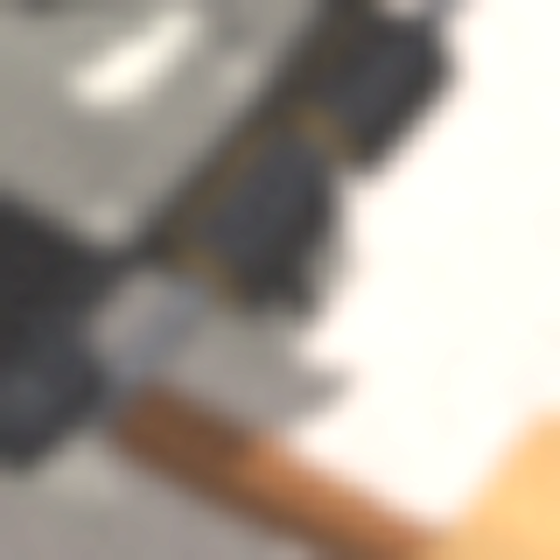

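Depth puts the lowest finger points at z≈38–46 mm while the reported TCP z is 7 mm, so the reported height reads about 30 mm low. I'll reopen, go back over the handle and lower in small, force-watched steps.

```bash
python3 -m crank '[{"linear":[0.1,-0.22,0],"rot":[0,0,0],"hand":1},{"linear":[0.1,-0.2,0],"rot":[0,0,0],"hand":1},{"linear":[0,0,0],"rot":[0,0,0],"hand":1},{"linear":[0,0,0],"rot":[0,0,0],"hand":1},{"linear":[0,0,0],"rot":[0,0,0],"hand":1},{"linear":[0,0,0],"rot":[0,0,0],"hand":1},{"linear":[0,0,0],"rot":[0,0,0],"hand":1},{"linear":[0,0,0],"rot":[0,0,0],"hand":1}]'; python3 st.py;python3 - <<'E'
from h import *
from st import o,M
s=snap("scene","scene1"); T=o['tool_pos']
im=cv2.resize(s["image"][210:310,140:250,::-1],None,fx=7,fy=7,interpolation=cv2.INTER_CUBIC)
im=np.clip(im*1.5,0,255).astype(np.uint8)
for dz in (0,.03):
  for sg in (-1,1):
    p=T+M[:,1]*sg*.044+[0,0,dz]; q=(proj(s,p)[0]-[140,210]+.5)*7
    cv2.circle(im,tuple(int(i) for i in q),3,(0,0,255) if dz==0 else (255,0,0),-1)
cv2.imwrite("pics/g_s.png",im)
E
```

```text
clock: 5.72
tool_pos: [0.4777, -0.2681, 0.0069]
orientation: [-73.3, 89.9, -61.8]
force: [-0.7, -0.4, 0.8]
opening: 0.0754
t 5.72 q [ -8.8  19.9 -28.6   0.1 -41.4 -69.9] tcp [ 0.4777 -0.2681  0.0069] f [-0.7 -0.4  0.8] m [ 0.019 -0.036  0.016] op 0.0754
toolx [ 0.001 -0.001 -1.   ] jaw yaw 101.44
t 5.72 q [ -8.8  19.9 -28.6   0.1 -41.4 -69.9] tcp [ 0.4777 -0.2681  0.0069] f [-0.7 -0.4  0.8] m [ 0.019 -0.036  0.016] op 0.0754
toolx [ 0.001 -0.001 -1.   ] jaw yaw 101.44
```

View pics/g_s.png

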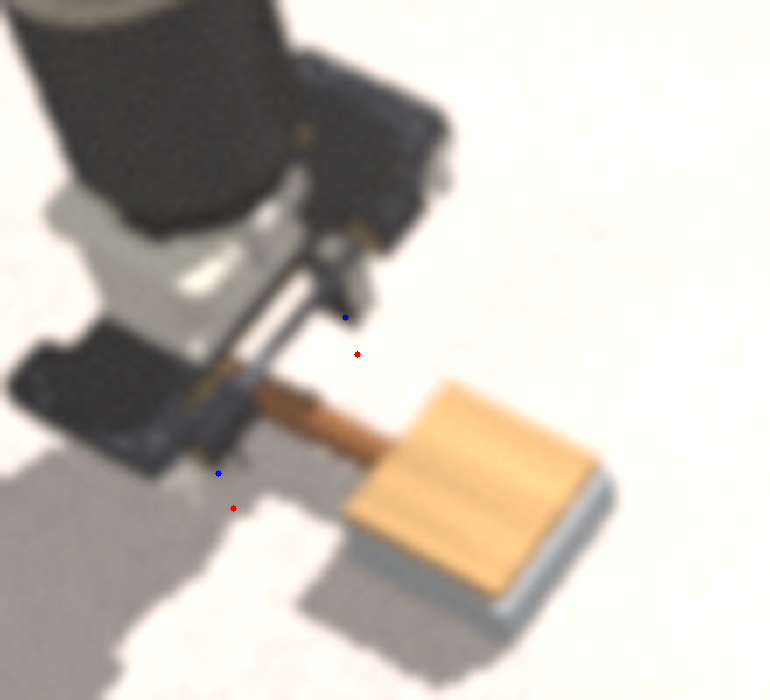

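Confirmed: the real tips lie at the blue marks (+30 mm), not the red ones. I'm descending about 24 mm and watching the force.

```bash
python3 -m crank '[{"linear":[0,0,-0.15],"rot":[0,0,0],"hand":1},{"linear":[0,0,-0.1],"rot":[0,0,0],"hand":1},{"linear":[0,0,-0.1],"rot":[0,0,0],"hand":1},{"linear":[0,0,0],"rot":[0,0,0],"hand":1}]'; python3 st.py
```

```text
clock: 6.28
tool_pos: [0.4773, -0.2679, -0.0161]
orientation: [-106.7, 89.9, -95.2]
force: [-0.4, -0.3, -0.4]
opening: 0.0874
t 6.28 q [ -8.7  21.9 -29.7   0.1 -38.4 -69.9] tcp [ 0.4773 -0.2679 -0.0161] f [-0.4 -0.3 -0.4] m [-0.012  0.015 -0.009] op 0.0874
toolx [-0.    -0.001 -1.   ] jaw yaw 101.44
```

```bash
python3 -m crank '[{"linear":[0,0,-0.08],"rot":[0,0,0],"hand":1},{"linear":[0,0,-0.02],"rot":[0,0,0],"hand":1}]'; python3 st.py;python3 - <<'E'
from h import *
from st import o,M
s=snap("scene","scene1"); T=o['tool_pos']
im=cv2.resize(s["image"][210:310,140:250,::-1],None,fx=7,fy=7,interpolation=cv2.INTER_CUBIC)
im=np.clip(im*1.5,0,255).astype(np.uint8)
for sg in (-1,1):
    p=T+M[:,1]*sg*.044; p[2]=0.005; q=(proj(s,p)[0]-[140,210]+.5)*7
    cv2.circle(im,tuple(int(i) for i in q),3,(255,0,0),-1)
cv2.imwrite("pics/i_s.png",im)
E
```

```text
clock: 6.52
tool_pos: [0.4774, -0.268, -0.0224]
orientation: [-100.2, 89.9, -88.8]
force: [0.4, -0.3, 0.4]
opening: 0.0878
t 6.53 q [ -8.7  22.4 -30.    0.1 -37.6 -69.9] tcp [ 0.4774 -0.268  -0.0224] f [ 0.4 -0.3  0.4] m [ 0.03   0.013 -0.007] op 0.0878
toolx [ 0.    -0.001 -1.   ] jaw yaw 101.45
t 6.53 q [ -8.7  22.4 -30.    0.1 -37.6 -69.9] tcp [ 0.4774 -0.268  -0.0224] f [ 0.4 -0.3  0.4] m [ 0.03   0.013 -0.007] op 0.0878
toolx [ 0.    -0.001 -1.   ] jaw yaw 101.45
```

View pics/i_s.png

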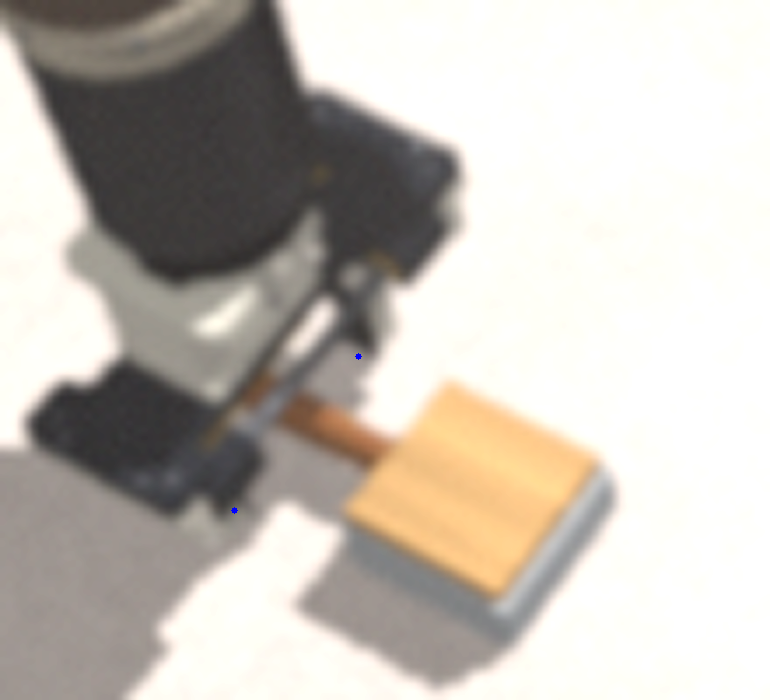

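Tips are now at crop (370,350) and (245,500), close to the counter either side of the handle. Closing.

```bash
python3 -m crank '[{"linear":[0,0,0],"rot":[0,0,0],"hand":0},{"linear":[0,0,0],"rot":[0,0,0],"hand":0},{"linear":[0,0,0],"rot":[0,0,0],"hand":0},{"linear":[0,0,0],"rot":[0,0,0],"hand":0},{"linear":[0,0,0],"rot":[0,0,0],"hand":0},{"linear":[0,0,0],"rot":[0,0,0],"hand":0},{"linear":[0,0,0],"rot":[0,0,0],"hand":0},{"linear":[0,0,0],"rot":[0,0,0],"hand":0},{"linear":[0,0,0],"rot":[0,0,0],"hand":0},{"linear":[0,0,0],"rot":[0,0,0],"hand":0}]'; python3 st.py
```

```text
clock: 7.82
tool_pos: [0.4779, -0.2681, -0.0218]
orientation: [-61.6, 89.9, -50.2]
force: [-0.1, 0.4, -0.4]
opening: 0.0137
t 7.83 q [ -8.7  22.4 -30.    0.1 -37.6 -69.9] tcp [ 0.4779 -0.2681 -0.0218] f [-0.1  0.4 -0.4] m [ 0.078  0.025 -0.037] op 0.0137
toolx [ 0.001 -0.001 -1.   ] jaw yaw 101.45
```

Opening 13.7 mm matches the 14 mm handle, so it is gripped. Now I'll slide the mould to in front of the mouth while squaring it.

```bash
python3 -m crank '[{"linear":[-0.1,0.2,0],"rot":[0,0,-0.1],"hand":0},{"linear":[-0.1,0.34,0],"rot":[0,0,-0.2],"hand":0},{"linear":[-0.1,0.34,0],"rot":[0,0,-0.2],"hand":0},{"linear":[-0.1,0.34,0],"rot":[0,0,-0.2],"hand":0},{"linear":[-0.1,0.34,0],"rot":[0,0,-0.2],"hand":0},{"linear":[-0.08,0.34,0],"rot":[0,0,-0.2],"hand":0},{"linear":[-0.05,0.34,0],"rot":[0,0,-0.2],"hand":0}]'; python3 st.py
```

```text
clock: 8.7
tool_pos: [0.4367, -0.1297, -0.0218]
orientation: [-57.2, 89.8, -52.9]
force: [-0.3, -1.4, -1.3]
opening: 0.0141
t 8.7 q [  8.5  15.5 -41.8   0.3 -32.5 -94.4] tcp [ 0.4367 -0.1297 -0.0218] f [-0.3 -1.4 -1.3] m [-0.616 -0.184 -0.152] op 0.0141
toolx [ 0.002 -0.003 -1.   ] jaw yaw 94.35
```

```bash
python3 -m crank '[{"linear":[0,0.34,0],"rot":[0,0,-0.2],"hand":0},{"linear":[0,0.34,0],"rot":[0,0,-0.2],"hand":0},{"linear":[0,0.34,0],"rot":[0,0,-0.2],"hand":0},{"linear":[0,0.34,0],"rot":[0,0,-0.2],"hand":0},{"linear":[0,0.34,0],"rot":[0,0,-0.2],"hand":0},{"linear":[0,0.34,0],"rot":[0,0,-0.2],"hand":0},{"linear":[0,0.25,0],"rot":[0,0,-0.19],"hand":0},{"linear":[0,0,0],"rot":[0,0,0],"hand":0}]'; python3 st.py; python3 - <<'E'
from h import *
s=snap("top","top2"); crop(s,230,110,350,290,3,"pics/j_t.png")
s=snap("scene","scene2"); crop(s,180,170,350,300,4,"pics/j_s.png",1.5)
E
```

```text
clock: 9.7
tool_pos: [0.4292, 0.0128, -0.0216]
orientation: [-113.2, 89.8, -116.2]
force: [2.2, 0.2, -1.9]
opening: 0.0139
t 9.7 q [  28.4   13.6  -44.8    0.2  -31.7 -121.6] tcp [ 0.4292  0.0128 -0.0216] f [ 2.2  0.2 -1.9] m [ 0.214 -0.79   0.029] op 0.0139
toolx [-0.002 -0.003 -1.   ] jaw yaw 86.96
```

View pics/j_t.png

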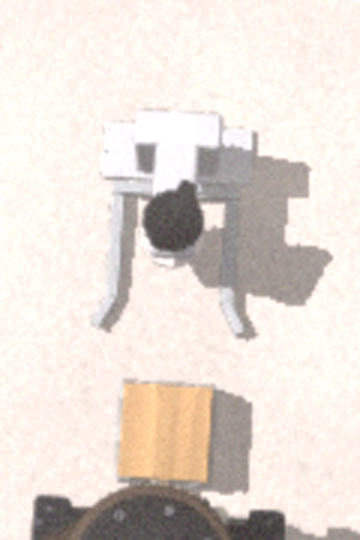

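View pics/j_s.png

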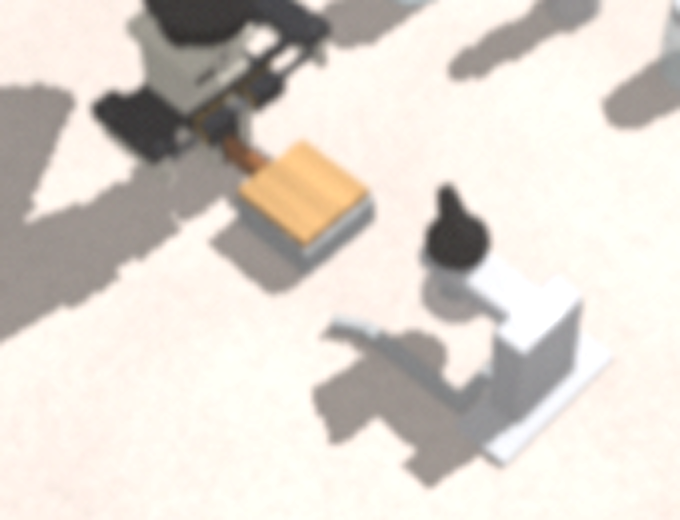

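```bash
python3 - <<'E'
from h import *
for nm in("top0.npz","top2.npz"):
    s=load(nm); W=cloud(s); x,y,z=[W[...,i] for i in range(3)]
    L=[]
    for r in range(165,208):
        a=[]
        for sg in(1,-1):
            m=(sg*y[r]>.03)&(sg*y[r]<.085)&(z[r]>.007)&(z[r]<.02)
            if m.sum()<2: break
            a.append((x[r][m].mean(),y[r][m].mean(),m.sum()))
        if len(a)==2: L.append((r,(a[0][0]+a[1][0])/2,a[0][1],a[1][1],a[0][2],a[1][2]))
    L=np.array(L); mid=(L[:,2]+L[:,3])/2
    print(nm); 
    for l,mm in list(zip(L,mid))[::4]: print(l.round(4),mm.round(4))
    p=np.polyfit(L[:,1],mid,1); print("midline yaw",np.degrees(np.arctan(p[0])),"y at .687",np.polyval(p,.687))
s=load("top2.npz"); W=cloud(s); x,y,z=[W[...,i] for i in range(3)]; im=s["image"].astype(int)
m=(x>.45)&(x<.62)&(abs(y-.01)<.08)&(z>.036)&(z<.054)&(im[...,0]-im[...,2]>25)
m=cv2.morphologyEx(m.astype(np.uint8),cv2.MORPH_OPEN,np.ones((3,3)))
c=max(cv2.findContours(m,cv2.RETR_EXTERNAL,cv2.CHAIN_APPROX_NONE)[0],key=cv2.contourArea)
p=cv2.undistortPoints(c.astype(float).reshape(-1,1,2),s["K"],np.array([float(s["k1"]),0,0,0])).reshape(-1,2)
T=s["camera_from_world"];Rt=T[:3,:3];C=-Rt.T@T[:3,3]
d=np.c_[p[:,0],-p[:,1],-np.ones(len(p))]@Rt
G=C+((.045-C[2])/d[:,2])[:,None]*d
print("lid",cv2.minAreaRect(G[:,:2].astype(np.float32)))
for lo in np.arange(.5,.56,.01):
    q=G[(G[:,0]>lo)&(G[:,0]<lo+.01)]; print(lo.round(2),q[q[:,1]>.01][:,1].mean().round(4),q[q[:,1]<.01][:,1].mean().round(4))
E
```

```text
top0.npz
[ 1.650e+02  7.553e-01  4.560e-02 -5.110e-02  3.000e+00  3.000e+00] -0.0028
[ 1.700e+02  7.413e-01  4.390e-02 -4.640e-02  1.000e+01  2.000e+00] -0.0013
[ 1.750e+02  7.276e-01  5.010e-02 -4.240e-02  5.000e+00  9.000e+00] 0.0039
[ 1.790e+02  7.176e-01  5.010e-02 -4.700e-02  5.000e+00  4.000e+00] 0.0015
[ 1.830e+02  7.071e-01  5.110e-02 -4.650e-02  4.000e+00  4.000e+00] 0.0023
[ 1.87e+02  6.96e-01  5.22e-02 -4.63e-02  5.00e+00  4.00e+00] 0.0029
[ 1.910e+02  6.861e-01  5.210e-02 -4.530e-02  5.000e+00  5.000e+00] 0.0034
[ 1.950e+02  6.756e-01  5.310e-02 -4.700e-02  4.000e+00  6.000e+00] 0.0031
[ 1.990e+02  6.652e-01  5.430e-02 -4.530e-02  5.000e+00  5.000e+00] 0.0045
[ 2.030e+02  6.551e-01  5.410e-02 -4.420e-02  5.000e+00  4.000e+00] 0.0049
[ 2.070e+02  6.448e-01  5.400e-02 -4.890e-02  5.000e+00  6.000e+00] 0.0025
midline yaw -3.30851956314331 y at .687 0.003105885040284244
top2.npz
[ 1.650e+02  7.552e-01  5.590e-02 -5.290e-02  2.000e+00  3.000e+00] 0.0015
[ 1.700e+02  7.415e-01  4.370e-02 -5.290e-02  9.000e+00  3.000e+00] -0.0046
[ 1.740e+02  7.303e-01  4.390e-02 -4.240e-02  9.0
[... 236 characters left out ...]
00e+00] 0.0029
[ 1.900e+02  6.887e-01  5.210e-02 -4.530e-02  5.000e+00  5.000e+00] 0.0034
[ 1.940e+02  6.782e-01  5.190e-02 -5.170e-02  5.000e+00  6.000e+00] 0.0001
[ 1.980e+02  6.677e-01  5.300e-02 -4.530e-02  4.000e+00  5.000e+00] 0.0039
[ 2.020e+02  6.572e-01  5.400e-02 -4.410e-02  5.000e+00  4.000e+00] 0.005
[ 2.060e+02  6.471e-01  5.400e-02 -4.290e-02  5.000e+00  5.000e+00] 0.0056
midline yaw -3.275009937682159 y at .687 0.0031581684220437084
lid ((0.5245407819747925, 0.007781187072396278), (0.07302522659301758, 0.07716043293476105), 87.29218292236328)
0.5 0.0432 -0.0267
0.51 0.0434 -0.0279
0.52 0.0435 -0.0278
0.53 0.0424 -0.0277
0.54 0.0413 -0.0276
0.55 0.0415 -0.03
0.56 0.0268 -0.0102
```

Mould: yaw −2.7°, centre (0.5245, 0.0078) and 3 mm right of the guide's midline. The guide yaw is also about −2.7 to −3°. Advancing to just before the side bars.

```bash
python3 -m crank '[{"linear":[0.1,0.04,0],"rot":[0,0,0],"hand":0},{"linear":[0.25,0.0,0],"rot":[0,0,0],"hand":0},{"linear":[0.25,-0.01,0],"rot":[0,0,0],"hand":0},{"linear":[0.25,-0.012,0],"rot":[0,0,0],"hand":0},{"linear":[0.25,-0.012,0],"rot":[0,0,0],"hand":0},{"linear":[0,0,0],"rot":[0,0,0],"hand":0}]'; python3 st.py; cat > lid.py <<'E'
from h import *
import sys
s=snap("top"); W=cloud(s); x,y,z=[W[...,i] for i in range(3)]; im=s["image"].astype(int)
m=(x>.45)&(x<.75)&(abs(y-.01)<.08)&(z>.036)&(z<.054)&(im[...,0]-im[...,2]>25)
m=cv2.morphologyEx(m.astype(np.uint8),cv2.MORPH_OPEN,np.ones((3,3)))
c=max(cv2.findContours(m,cv2.RETR_EXTERNAL,cv2.CHAIN_APPROX_NONE)[0],key=cv2.contourArea)
p=cv2.undistortPoints(c.astype(float).reshape(-1,1,2),s["K"],np.array([float(s["k1"]),0,0,0])).reshape(-1,2)
T=s["camera_from_world"];Rt=T[:3,:3];C=-Rt.T@T[:3,3]
d=np.c_[p[:,0],-p[:,1],-np.ones(len(p))]@Rt
G=C+((.045-C[2])/d[:,2])[:,None]*d
r=cv2.minAreaRect(G[:,:2].astype(np.float32)); print("lid",r, "midline y",.0033-(r[0][0]-.687)*.0472)
crop(s,230,110,350,290,3,sys.argv[1])
E
python3 lid.py pics/k_t.png
```

```text
clock: 10.55
tool_pos: [0.4875, 0.006, -0.0218]
orientation: [-151.0, 88.9, -154.3]
force: [1.7, 1.8, 0.3]
opening: 0.0137
t 10.55 q [ 2.390e+01  1.860e+01 -3.660e+01  1.000e-01 -3.590e+01 -1.172e+02] tcp [ 0.4875  0.006  -0.0218] f [1.7 1.8 0.3] m [ 1.151 -1.049  0.162] op 0.0137
toolx [-0.018 -0.009 -1.   ] jaw yaw 86.72
lid ((0.5969807505607605, 0.0006770938634872437), (0.0732627585530281, 0.04998026043176651), 87.0496597290039) midline y 0.007548908573532107
```

View pics/k_t.png

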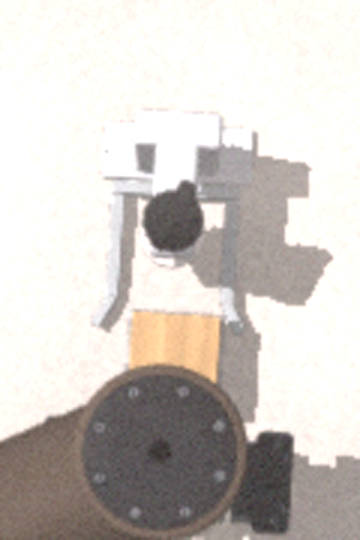

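The mould's right edge (crop 218,315) is hugging the right flare: it drifted about 7 mm to −y. Correcting sideways and levelling the tool.

```bash
python3 -m crank '[{"linear":[-0.05,0.08,0],"rot":[0.1,-0.2,0],"hand":0},{"linear":[0,0.06,0],"rot":[0,0,0],"hand":0},{"linear":[0,0,0],"rot":[0,0,0],"hand":0}]'; python3 st.py; python3 lid.py pics/l_t.png
```

```text
clock: 10.98
tool_pos: [0.482, 0.0134, -0.0223]
orientation: [-157.5, 89.9, -160.9]
force: [2.2, -0.3, -0.6]
opening: 0.0137
t 10.97 q [  25.    17.7  -38.1   -0.   -34.3 -118.4] tcp [ 0.482   0.0134 -0.0223] f [ 2.2 -0.3 -0.6] m [-0.168 -0.588  0.018] op 0.0137
toolx [-0.002 -0.001 -1.   ] jaw yaw 86.62
lid ((0.5842432975769043, 0.0072982534766197205), (0.0733509436249733, 0.06295265257358551), 86.07984924316406) midline y 0.008150116354370119
```

View pics/l_t.png

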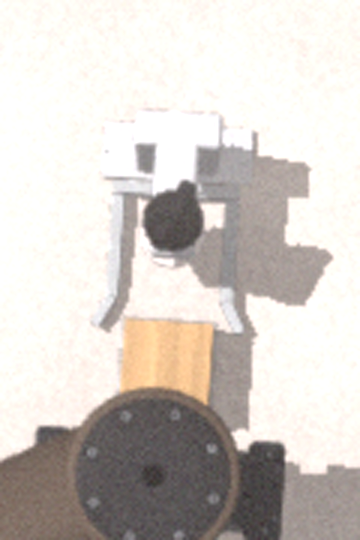

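```bash
python3 -m crank '[{"linear":[0.15,0.0,0],"rot":[0,0,0.08],"hand":0},{"linear":[0.15,0.0,0],"rot":[0,0,0.02],"hand":0},{"linear":[0,0,0],"rot":[0,0,0],"hand":0}]'; python3 st.py; python3 lid.py pics/m_t.png
```

```text
clock: 11.4
tool_pos: [0.4954, 0.012, -0.0222]
orientation: [-161.1, 89.4, -163.9]
force: [3.3, -1.3, 0.0]
opening: 0.0139
t 11.4 q [  24.1   19.   -35.9   -0.2  -35.7 -116.8] tcp [ 0.4954  0.012  -0.0222] f [ 3.3 -1.3  0. ] m [-0.203 -1.07  -0.057] op 0.0139
toolx [-0.011 -0.003 -1.   ] jaw yaw 87.16
lid ((0.603266716003418, 0.0063098035752773285), (0.07324589788913727, 0.0523717999458313), 87.04450225830078) midline y 0.007252211004638675
```

```bash
python3 -m crank '[{"linear":[0.2,0.0,0],"rot":[0.03,-0.12,0],"hand":0},{"linear":[0.2,0.005,0],"rot":[0,-0.03,0],"hand":0},{"linear":[0.2,0.005,0],"rot":[0,-0.03,0],"hand":0},{"linear":[0,0,0],"rot":[0,0,0],"hand":0}]'; python3 st.py; python3 lid.py pics/n_t.png
```

```text
clock: 11.95
tool_pos: [0.5256, 0.0109, -0.0228]
orientation: [-149.1, 89.6, -152.0]
force: [3.3, 0.1, 2.2]
opening: 0.0137
t 11.95 q [ 2.260e+01  2.110e+01 -3.240e+01  1.000e-01 -3.690e+01 -1.156e+02] tcp [ 0.5256  0.0109 -0.0228] f [3.3 0.1 2.2] m [-0.12  -1.274 -0.049] op 0.0137
toolx [-0.006 -0.003 -1.   ] jaw yaw 87.11
lid ((0.6405822038650513, 0.005188882350921631), (0.07407841831445694, 0.038283806294202805), 83.43561553955078) midline y 0.005490919977569583
```

View pics/n_t.png

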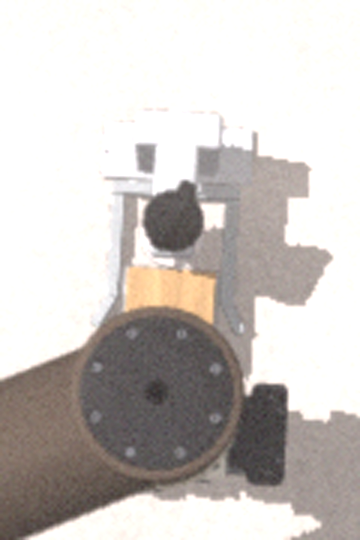

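Lid is centred between the bars (crop 125–215, row 268 front). Continuing.

```bash
python3 -m crank '[{"linear":[0.2,-0.01,0.01],"rot":[0.03,-0.1,0],"hand":0},{"linear":[0.2,-0.01,0],"rot":[0,-0.03,0],"hand":0},{"linear":[0.2,-0.01,0],"rot":[0,-0.03,0],"hand":0},{"linear":[0,0,0],"rot":[0,0,0],"hand":0}]'; python3 st.py; python3 lid.py pics/o_t.png
```

```text
clock: 12.5
tool_pos: [0.5584, 0.0079, -0.023]
orientation: [-90.4, 89.9, -93.4]
force: [1.9, -0.7, 2.9]
opening: 0.0137
t 12.5 q [  21.    23.3  -28.6    0.2  -38.2 -114.1] tcp [ 0.5584  0.0079 -0.023 ] f [ 1.9 -0.7  2.9] m [-0.36  -0.614 -0.   ] op 0.0137
toolx [-0.    -0.002 -1.   ] jaw yaw 87.08
lid ((0.681420087814331, 0.03340815752744675), (0.02281768247485161, 0.009984119795262814), 0.7781081795692444) midline y 0.0035633718551635767
```

View pics/o_t.png

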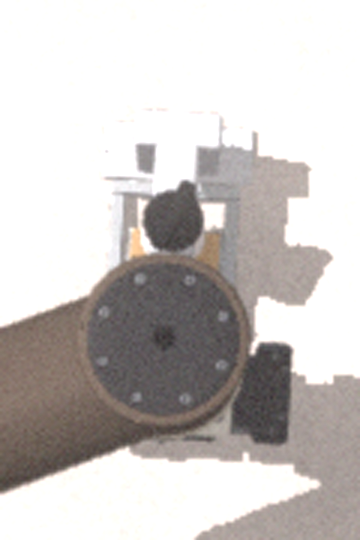

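```bash
python3 -m crank '[{"linear":[0.13,-0.004,0.01],"rot":[0.02,-0.02,0],"hand":0},{"linear":[0.13,-0.004,0],"rot":[0,-0.03,0],"hand":0},{"linear":[0.1,-0.004,0],"rot":[0,-0.02,0],"hand":0}]'; python3 st.py
```

```text
clock: 12.92
tool_pos: [0.5764, 0.0062, -0.0233]
orientation: [-129.9, 89.8, -132.9]
force: [-9.8, 0.8, 12.9]
opening: 0.0133
t 12.93 q [ 2.010e+01  2.460e+01 -2.610e+01  1.000e-01 -3.940e+01 -1.132e+02] tcp [ 0.5764  0.0062 -0.0233] f [-9.8  0.8 12.9] m [0.594 3.536 0.032] op 0.0133
toolx [-0.002 -0.002 -1.   ] jaw yaw 87.03
```

A contact: fx −9.8, fz +12.9, earlier than expected. Looking.

```bash
python3 -m crank '[{"linear":[-0.03,0,0.03],"rot":[0,0,0],"hand":0},{"linear":[0,0,0],"rot":[0,0,0],"hand":0}]'; python3 st.py; python3 lid.py pics/p_t.png;python3 - <<'E'
from h import *
s=snap("scene","scene3"); crop(s,240,190,345,290,7,"pics/p_s.png",1.5)
E
```

```text
clock: 13.18
tool_pos: [0.5746, 0.0063, -0.0222]
orientation: [-141.9, 89.8, -144.9]
force: [-5.0, 1.2, 5.0]
opening: 0.0136
t 13.18 q [ 2.020e+01  2.440e+01 -2.620e+01  1.000e-01 -3.950e+01 -1.132e+02] tcp [ 0.5746  0.0063 -0.0222] f [-5.   1.2  5. ] m [0.478 1.869 0.13 ] op 0.0136
toolx [-0.003 -0.002 -1.   ] jaw yaw 87.01
lid ((0.7030044794082642, 0.032464560121297836), (0.01019763108342886, 0.007510233670473099), 0.7792640924453735) midline y 0.0025445885719299344
```

View pics/p_s.png

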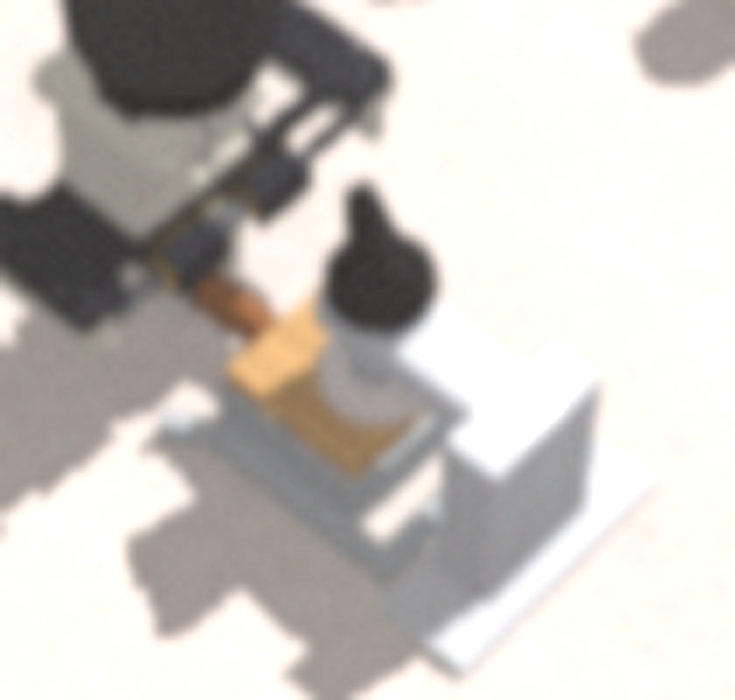

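View pics/p_t.png

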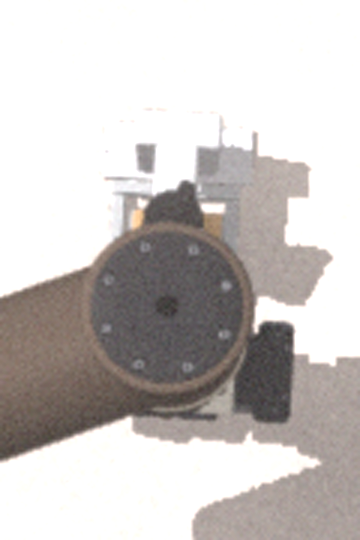

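```bash
python3 - <<'E'
from h import *
def fit(nm,xr,yr):
    s=load(nm); W=cloud(s); im=s["image"].astype(int); x,y,z=[W[...,i] for i in range(3)]
    m=(x>xr[0])&(x<xr[1])&(y>yr[0])&(y<yr[1])&(z>.03)&(z<.07)&(im[...,0]-im[...,2]>20)
    m=cv2.erode(m.astype(np.uint8),np.ones((3,3)))>0
    P=W[m]; A=np.c_[P[:,:2]-P[:,:2].mean(0),np.ones(len(P))]; r=np.linalg.lstsq(A,P[:,2],rcond=None)[0]
    print(nm,m.sum(),P.mean(0).round(4),"slope",r.round(4),P.min(0).round(3),P.max(0).round(3))
fit("scene0.npz",(.5,.65),(-.32,-.18))
fit("scene2.npz",(.47,.6),(-.04,.06))
fit("scene3.npz",(.58,.75),(-.06,.06))
s=load("scene3.npz"); W=cloud(s)
x,y,z=[W[...,i] for i in range(3)]
m=(x>.6)&(x<.75)&(abs(y)<.06)&(z>.046)&(z<.075); print("foot?",m.sum(),W[m].mean(0))
# fingers lowest points
m=(abs(x-.575)<.03)&(abs(y-.006)<.03)&(z>.004)&(z<.07)
im=s["image"].astype(int); g=m&(abs(im[...,0]-im[...,2])<15)
v,u=np.where(g)
for a in sorted(zip(W[g][:,2].round(3),W[g][:,0].round(3),W[g][:,1].round(3),u,v))[:12]: print([float(i) for i in a])
E
```

```text
scene0.npz 536 [ 0.576  -0.2493  0.0436] slope [0.0077 0.0058 0.0436] [ 0.505 -0.288  0.031] [ 0.618 -0.21   0.051]
scene2.npz 365 [0.5306 0.0056 0.0447] slope [ 0.0017 -0.0076  0.0447] [ 0.49  -0.029  0.036] [0.568 0.042 0.051]
scene3.npz 150 [ 0.6624 -0.0174  0.0442] slope [ 0.0388 -0.0107  0.0442] [ 0.606 -0.035  0.032] [0.709 0.013 0.05 ]
foot? 168 [ 0.68255536 -0.0111425   0.05469614]
[0.004, 0.604, -0.019, 268.0, 242.0]
[0.013, 0.573, -0.012, 262.0, 234.0]
[0.014, 0.569, -0.012, 261.0, 233.0]
[0.014, 0.584, 0.0, 267.0, 233.0]
[0.016, 0.58, -0.015, 263.0, 235.0]
[0.016, 0.585, -0.011, 265.0, 235.0]
[0.016, 0.586, 0.026, 273.0, 228.0]
[0.017, 0.578, -0.013, 263.0, 234.0]
[0.017, 0.586, 0.031, 274.0, 227.0]
[0.018, 0.583, -0.014, 264.0, 235.0]
[0.018, 0.586, -0.007, 266.0, 234.0]
[0.019, 0.584, 0.0, 267.0, 232.0]
```

The lid now slopes 0.039 rad, front up: the handle has been pressed down, so the lid's front catches the foot. I'm raising the handle slightly and backing off a little.

```bash
python3 -m crank '[{"linear":[-0.08,0,0.03],"rot":[0,0,0],"hand":0},{"linear":[-0.05,0,0.02],"rot":[0,0,0],"hand":0},{"linear":[0,0,0],"rot":[0,0,0],"hand":0}]'; python3 st.py; cat > tilt.py <<'E'
from h import *
import sys
s=snap("scene"); W=cloud(s); im=s["image"].astype(int); x,y,z=[W[...,i] for i in range(3)]
m=(x>.52)&(x<.75)&(y>-.06)&(y<.06)&(z>.036)&(z<.06)&(im[...,0]-im[...,2]>20)
m=cv2.erode(m.astype(np.uint8),np.ones((3,3)))>0
P=W[m]; A=np.c_[P[:,:2]-P[:,:2].mean(0),np.ones(len(P))]; r=np.linalg.lstsq(A,P[:,2],rcond=None)[0]
print(m.sum(),P.mean(0).round(4),"slope",r.round(4),P.min(0).round(3),P.max(0).round(3))
crop(s,240,190,345,290,7,sys.argv[1],1.5)
E
python3 tilt.py pics/q_s.png
```

```text
clock: 13.65
tool_pos: [0.5665, 0.0066, -0.0197]
orientation: [-141.6, 89.8, -144.6]
force: [0.3, 0.3, -3.1]
opening: 0.0137
t 13.65 q [ 2.050e+01  2.360e+01 -2.720e+01  1.000e-01 -3.940e+01 -1.135e+02] tcp [ 0.5665  0.0066 -0.0197] f [ 0.3  0.3 -3.1] m [0.333 0.452 0.107] op 0.0137
toolx [-0.003 -0.002 -1.   ] jaw yaw 87.02
158 [ 0.6541 -0.0146  0.0453] slope [-0.0064 -0.0071  0.0453] [ 0.629 -0.034  0.041] [0.7  0.02 0.05]
```

View pics/q_s.png

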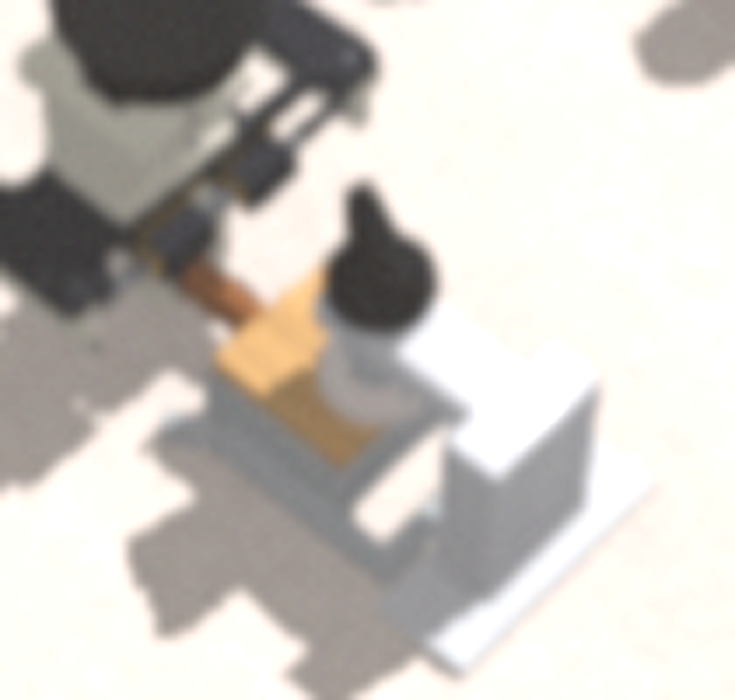

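Lid is level again (slope −0.006). Continuing in small steps.

```bash
python3 -m crank '[{"linear":[0.09,-0.004,0.003],"rot":[0,-0.02,0],"hand":0},{"linear":[0.09,-0.004,0.003],"rot":[0,-0.02,0],"hand":0},{"linear":[0.08,-0.004,0.003],"rot":[0,-0.02,0],"hand":0}]'; python3 st.py
```

```text
clock: 14.08
tool_pos: [0.5824, 0.0058, -0.0195]
orientation: [-52.8, 89.9, -55.8]
force: [-0.8, 1.2, -3.4]
opening: 0.0136
t 14.07 q [  19.9   24.6  -25.4    0.2  -39.9 -113.1] tcp [ 0.5824  0.0058 -0.0195] f [-0.8  1.2 -3.4] m [0.516 0.658 0.111] op 0.0136
toolx [ 0.001 -0.002 -1.   ] jaw yaw 87.02
```

```bash
python3 -m crank '[{"linear":[0.06,-0.003,0.0],"rot":[0,0,0],"hand":0},{"linear":[0.05,-0.003,0.0],"rot":[0,0,0],"hand":0}]'; python3 st.py;python3 tilt.py pics/r_s.png
```

```text
clock: 14.32
tool_pos: [0.5895, 0.0054, -0.0197]
orientation: [-59.3, 89.9, -62.3]
force: [-1.7, 2.1, -2.8]
opening: 0.0138
t 14.32 q [  19.6   25.2  -24.4    0.2  -40.4 -112.8] tcp [ 0.5895  0.0054 -0.0197] f [-1.7  2.1 -2.8] m [0.816 0.942 0.155] op 0.0138
toolx [ 0.001 -0.002 -1.   ] jaw yaw 87.01
127 [ 0.6921 -0.0213  0.045 ] slope [-0.0147 -0.0048  0.045 ] [ 0.653 -0.037  0.039] [0.725 0.002 0.051]
```

View pics/r_s.png

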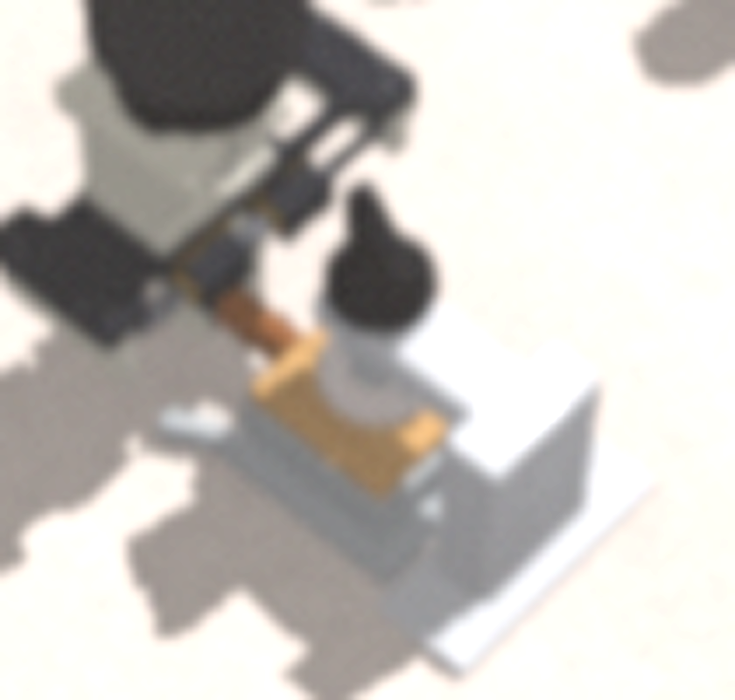

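```bash
python3 -m crank '[{"linear":[0.03,0.01,0.0],"rot":[0,0,0],"hand":0},{"linear":[0.03,0.01,0.0],"rot":[0,0,0],"hand":0}]'; python3 st.py
```

```text
clock: 14.62
tool_pos: [0.591, 0.0055, -0.0202]
orientation: [-129.7, 89.7, -132.7]
force: [-8.1, -0.8, 0.6]
opening: 0.014
t 14.62 q [  19.6   25.5  -24.     0.2  -40.8 -112.7] tcp [ 0.591   0.0055 -0.0202] f [-8.1 -0.8  0.6] m [-0.102  2.931  0.064] op 0.014
toolx [-0.003 -0.003 -1.   ] jaw yaw 86.96
```

fx −8 N at TCP x 0.591, just where the back stop was predicted. Checking the view.

```bash
python3 -m crank '[{"linear":[0,0,0.0],"rot":[0,0,0],"hand":0}]'; python3 st.py; python3 tilt.py pics/s_s.png
```

```text
clock: 14.75
tool_pos: [0.591, 0.0054, -0.02]
orientation: [-128.4, 89.7, -131.4]
force: [-1.5, 0.9, -1.1]
opening: 0.0136
t 14.75 q [  19.6   25.4  -24.     0.2  -40.8 -112.8] tcp [ 0.591   0.0054 -0.02  ] f [-1.5  0.9 -1.1] m [0.39  0.355 0.097] op 0.0136
toolx [-0.003 -0.004 -1.   ] jaw yaw 86.96
129 [ 0.6935 -0.0216  0.045 ] slope [0.0022 0.0042 0.045 ] [ 0.653 -0.035  0.039] [0.725 0.002 0.051]
```

View pics/s_s.png

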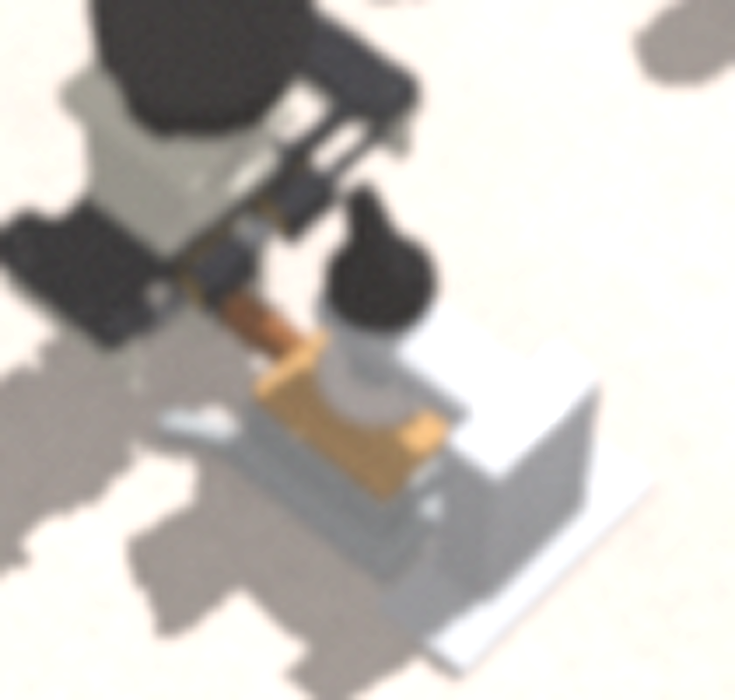

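```bash
python3 -m crank '[{"linear":[0.03,0,0.0],"rot":[0,0,0],"hand":0},{"linear":[0.02,0,0.0],"rot":[0,0,0],"hand":0}]'; python3 st.py
```

```text
clock: 15.05
tool_pos: [0.5908, 0.0052, -0.0202]
orientation: [-151.1, 89.5, -154.2]
force: [-6.5, 2.9, 0.6]
opening: 0.0135
t 15.05 q [ 1.950e+01  2.560e+01 -2.370e+01  1.000e-01 -4.120e+01 -1.126e+02] tcp [ 0.5908  0.0052 -0.0202] f [-6.5  2.9  0.6] m [1.132 2.309 0.15 ] op 0.0135
toolx [-0.008 -0.004 -1.   ] jaw yaw 86.92
```

Firm stop (no motion, −6.5 N). Hold, release and rise.

```bash
python3 -m crank '[{"linear":[0,0,0],"rot":[0.05,-0.08,0],"hand":0},{"linear":[0,0,0],"rot":[0,0,0],"hand":0.5},{"linear":[0,0,0],"rot":[0,0,0],"hand":0.5},{"linear":[0,0,0],"rot":[0,0,0],"hand":0.6},{"linear":[0,0,0],"rot":[0,0,0],"hand":0.6},{"linear":[0,0,0.3],"rot":[0,0,0],"hand":0.8},{"linear":[0,0,0.7],"rot":[0,0,0],"hand":1},{"linear":[-0.2,0,0.8],"rot":[0,0,0],"hand":1},{"linear":[-0.2,0,0.8],"rot":[0,0,0],"hand":1},{"linear":[-0.2,0,0.3],"rot":[0,0,0],"hand":1},{"linear":[0,0,0],"rot":[0,0,0],"hand":1}]'; python3 st.py; python3 tilt.py pics/u_s.png; python3 lid.py pics/u_t.png
```

```text
clock: 16.42
tool_pos: [0.5571, 0.0054, 0.1602]
orientation: [13.8, 89.7, 10.8]
force: [0.6, -0.5, -0.4]
opening: 0.0877
t 16.43 q [ 2.070e+01  1.080e+01 -1.750e+01  1.000e-01 -6.140e+01 -1.138e+02] tcp [0.5571 0.0054 0.1602] f [ 0.6 -0.5 -0.4] m [-0.037 -0.008  0.01 ] op 0.0877
toolx [ 0.005  0.001 -1.   ] jaw yaw 86.96
112 [ 0.6937 -0.0211  0.0448] slope [-0.0087 -0.035   0.0448] [ 0.653 -0.036  0.039] [0.725 0.004 0.05 ]Traceback (most recent call last):
  File "lid.py", line 6, in <module>
    c=max(cv2.findContours(m,cv2.RETR_EXTERNAL,cv2.CHAIN_APPROX_NONE)[0],key=cv2.contourArea)
ValueError: max() iterable argument is empty
```

View pics/u_s.png

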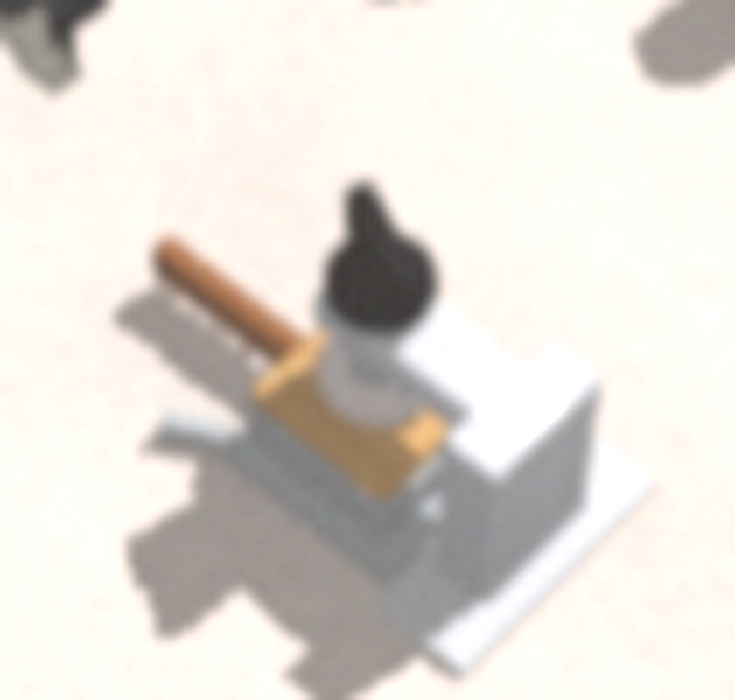

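The mould is home: the lid centre (x≈0.689) coincides with the screw axis in the same camera. I'll turn the wrist +154° first, so that a full clockwise stroke is available, while moving over the knob.

```bash
python3 -m crank '[{"linear":[0.05,0,0],"rot":[0,0,1],"hand":1},{"linear":[0.05,0,0],"rot":[0,0,1],"hand":1},{"linear":[0.05,0,0],"rot":[0,0,1],"hand":1},{"linear":[0.05,0,0],"rot":[0,0,1],"hand":1},{"linear":[0.05,0,0],"rot":[0,0,1],"hand":1},{"linear":[0.05,0,0],"rot":[0,0,1],"hand":1},{"linear":[0.05,0,0],"rot":[0,0,1],"hand":1},{"linear":[0.05,0,0],"rot":[0,0,1],"hand":1},{"linear":[0.05,0,0],"rot":[0,0,1],"hand":1},{"linear":[0.05,0,0],"rot":[0,0,1],"hand":1},{"linear":[0.05,0,0],"rot":[0,0,1],"hand":1},{"linear":[0.05,0,0],"rot":[0,0,1],"hand":1},{"linear":[0.05,0,0],"rot":[0,0,1],"hand":1},{"linear":[0.05,0,0],"rot":[0,0,1],"hand":1},{"linear":[0.05,0,0],"rot":[0,0,1],"hand":1},{"linear":[0.05,0,0],"rot":[0,0,1],"hand":1},{"linear":[0,0,0],"rot":[0,0,1],"hand":1},{"linear":[0,0,0],"rot":[0,0,1],"hand":1},{"linear":[0,0,0],"rot":[0,0,1],"hand":1},{"linear":[0,0,0],"rot":[0,0,1],"hand":1}]'; python3 st.py
```

```text
clock: 19.02
tool_pos: [0.5936, 0.0003, 0.1118]
orientation: [141.3, 86.5, -118.7]
force: [0.3, 0.1, 0.4]
opening: 0.0877
t 19.02 q [ 20.5  17.8 -15.9   2.6 -58.9 -11.9] tcp [5.936e-01 3.000e-04 1.118e-01] f [0.3 0.1 0.4] m [0.158 0.025 0.005] op 0.0877
toolx [-0.029 -0.053 -0.998] jaw yaw -170.04
```

Rotation rows let the pose sag (z 0.112, slight tilt). I'll raise, level and finish the turn.

```bash
python3 -m crank '[{"linear":[-0.2,0,0.6],"rot":[0.6,-0.33,0],"hand":1},{"linear":[0,0,0.5],"rot":[0,0,0.5],"hand":1},{"linear":[0,0,0],"rot":[0,0,0],"hand":1}]'; python3 st.py; python3 -m crank '[{"linear":[0,0,0.03],"rot":[0.02,-0.02,1],"hand":1},{"linear":[0,0,0.03],"rot":[0.02,-0.02,1],"hand":1},{"linear":[0,0,0.03],"rot":[0.02,-0.02,1],"hand":1},{"linear":[0,0,0.03],"rot":[0.02,-0.02,1],"hand":1},{"linear":[0,0,0.03],"rot":[0.02,-0.02,1],"hand":1},{"linear":[0,0,0.03],"rot":[0.02,-0.02,1],"hand":1},{"linear":[0,0,0.03],"rot":[0.02,-0.02,1],"hand":1},{"linear":[0,0,0.03],"rot":[0.02,-0.02,1],"hand":1}]'; python3 st.py
```

```text
clock: 19.4
tool_pos: [0.5792, -0.0002, 0.1719]
orientation: [91.8, 89.4, -165.6]
force: [0.1, 0.6, -0.3]
opening: 0.0878
t 19.4 q [ 19.3  12.9 -13.   -0.1 -64.7  -6.6] tcp [ 5.792e-01 -2.000e-04  1.719e-01] f [ 0.1  0.6 -0.3] m [ 0.013  0.082 -0.012] op 0.0878
toolx [-0.011 -0.003 -1.   ] jaw yaw -167.34
clock: 20.4
tool_pos: [0.5728, -0.0013, 0.1655]
orientation: [50.6, 88.6, -165.8]
force: [0.4, -0.2, 0.1]
opening: 0.0878
t 20.4 q [ 19.3  13.1 -13.6  -0.1 -64.7  34.3] tcp [ 0.5728 -0.0013  0.1655] f [ 0.4 -0.2  0.1] m [-0.029  0.083  0.009] op 0.0878
toolx [-0.024 -0.006 -1.   ] jaw yaw -126.4
```

```bash
python3 -m crank '[{"linear":[0.3,0.02,0.05],"rot":[0.07,-0.28,0.5],"hand":1},{"linear":[0.5,0.02,0],"rot":[0,0,0.5],"hand":1},{"linear":[0.5,0.02,0],"rot":[0,0,0.5],"hand":1},{"linear":[0.5,0.02,0],"rot":[0,-0.05,0.1],"hand":1},{"linear":[0,0,0],"rot":[0,0,0],"hand":1}]'; python3 st.py; python3 - <<'E'
from h import *
from st import o,M
T=o['tool_pos'].copy()
s=snap("scene","scene5"); 
x0,y0,k=240,130,5
im=cv2.resize(s["image"][y0:250,x0:360,::-1],None,fx=k,fy=k,interpolation=cv2.INTER_CUBIC)
im=np.clip(im*1.5,0,255).astype(np.uint8)
def dot(p,c):
    q=(proj(s,p)[0]-[x0,y0]+.5)*k; cv2.circle(im,tuple(int(i) for i in q),3,c,-1)
for sg in(-1,1): dot(T+M[:,1]*sg*.044+[0,0,.03],(255,0,0))
dot(T+[0,0,.03],(0,255,0)); dot(np.array([.687,.004,.155]),(0,0,255))
cv2.imwrite("pics/v_s.png",im)
s=snap("top","top5"); crop(s,220,100,360,240,5,"pics/v_t.png")
E
```

```text
clock: 21.02
tool_pos: [0.6799, 0.0031, 0.1542]
orientation: [47.4, 89.2, -160.8]
force: [-0.5, 0.4, -0.5]
opening: 0.0873
t 21.02 q [ 16.7  22.9  -1.1   0.  -66.8  45.1] tcp [0.6799 0.0031 0.1542] f [-0.5  0.4 -0.5] m [-0.093  0.21   0.014] op 0.0873
toolx [-0.013 -0.005 -1.   ] jaw yaw -118.22
t 21.02 q [ 16.7  22.9  -1.1   0.  -66.8  45.1] tcp [0.6799 0.0031 0.1542] f [-0.5  0.4 -0.5] m [-0.093  0.21   0.014] op 0.0873
toolx [-0.013 -0.005 -1.   ] jaw yaw -118.22
```

View pics/v_s.png

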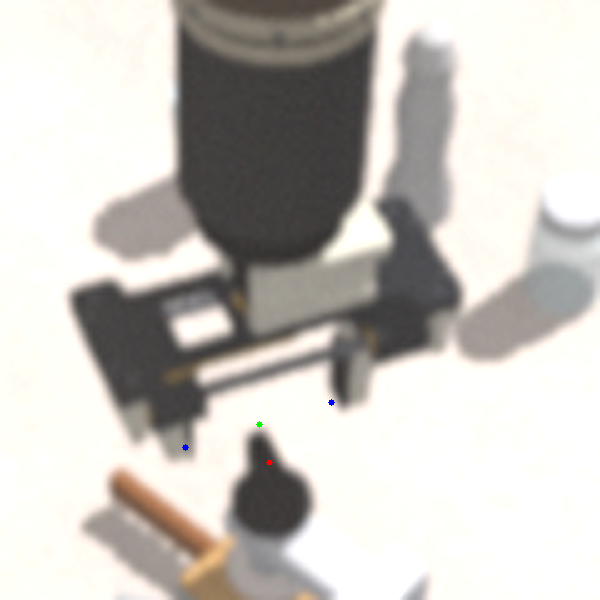

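View pics/v_t.png

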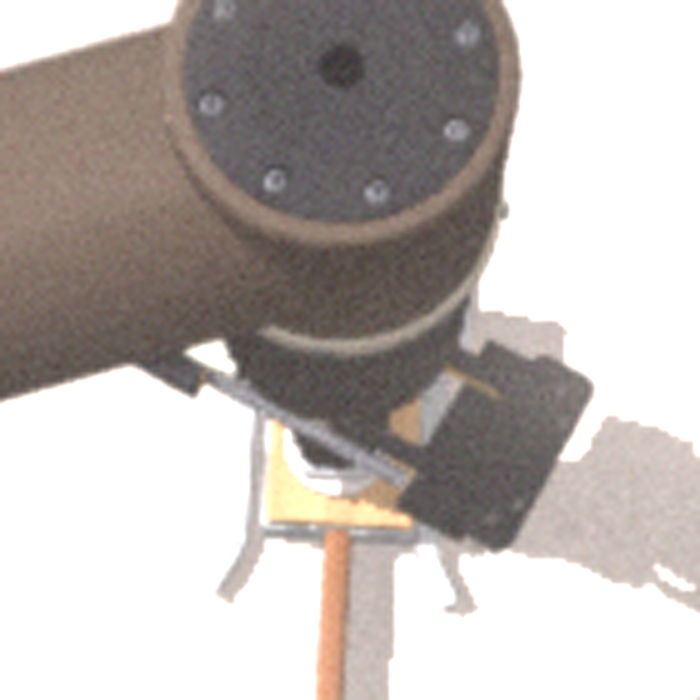

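In the scene view the tips (180,455) and (355,400) straddle the bar (about (262,450)) and agree with the +30 mm corrected TCP. Centring and descending.

```bash
python3 -m crank '[{"linear":[0.12,0.02,0],"rot":[0.06,-0.15,-0.1],"hand":1},{"linear":[0,0,-0.2],"rot":[0,0,0],"hand":1},{"linear":[0,0,-0.2],"rot":[0,0,0],"hand":1},{"linear":[0,0,-0.15],"rot":[0,0,0],"hand":1},{"linear":[0,0,0],"rot":[0,0,0],"hand":1}]'; python3 st.py
```

```text
clock: 21.75
tool_pos: [0.6836, 0.0044, 0.1186]
orientation: [-25.2, 89.9, 126.1]
force: [1.0, 0.4, 0.8]
opening: 0.0877
t 21.75 q [ 16.6  24.3  -3.7  -0.1 -62.   44.7] tcp [0.6836 0.0044 0.1186] f [1.  0.4 0.8] m [-0.093  0.115 -0.027] op 0.0877
toolx [-0.001  0.002 -1.   ] jaw yaw -118.78
```

```bash
python3 -m crank '[{"linear":[0.07,-0.01,-0.15],"rot":[0,0,0],"hand":1},{"linear":[0,0,-0.15],"rot":[0,0,0],"hand":1},{"linear":[0,0,0],"rot":[0,0,0],"hand":1}]'; python3 st.py; cat > kn.py <<'E'
from h import *
from st import o,M
import sys
T=o['tool_pos'].copy(); off=float(sys.argv[2])
s=snap("scene","scene6"); x0,y0,k=255,170,8
im=cv2.resize(s["image"][y0:245,x0:345,::-1],None,fx=k,fy=k,interpolation=cv2.INTER_CUBIC)
im=np.clip(im*1.8,0,255).astype(np.uint8)
def dot(p,c):
    q=(proj(s,p)[0]-[x0,y0]+.5)*k; cv2.circle(im,tuple(int(i) for i in q),2,c,-1)
h=o['opening']/2
for sg in(-1,1): dot(T+M[:,1]*sg*h+[0,0,off],(255,0,0))
dot(T+[0,0,off],(0,255,0)); dot(np.array([.687,.004,.155]),(0,0,255))
cv2.imwrite(sys.argv[1],im)
E
python3 kn.py pics/w_s.png .03
```

```text
clock: 22.12
tool_pos: [0.6883, 0.0038, 0.0997]
orientation: [-41.0, 89.9, 110.2]
force: [0.1, 0.3, 0.4]
opening: 0.0877
t 22.12 q [ 16.4  25.6  -4.3  -0.1 -60.1  44.8] tcp [0.6883 0.0038 0.0997] f [0.1 0.3 0.4] m [-0.066  0.193  0.017] op 0.0877
toolx [-0.001  0.002 -1.   ] jaw yaw -118.78
t 22.12 q [ 16.4  25.6  -4.3  -0.1 -60.1  44.8] tcp [0.6883 0.0038 0.0997] f [0.1 0.3 0.4] m [-0.066  0.193  0.017] op 0.0877
toolx [-0.001  0.002 -1.   ] jaw yaw -118.78
```

View pics/w_s.png

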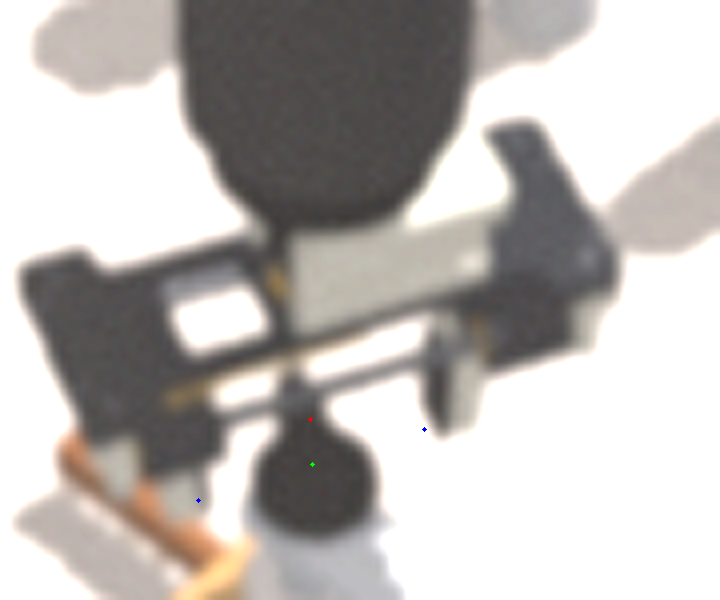

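Tips at (190,515) and (445,435) are level with the skirt top, with the knob bar between them. Closing.

```bash
python3 -m crank '[{"linear":[0,0,0],"rot":[0,0,0],"hand":0.3},{"linear":[0,0,0],"rot":[0,0,0],"hand":0.3},{"linear":[0,0,0],"rot":[0,0,0],"hand":0.25},{"linear":[0,0,0],"rot":[0,0,0],"hand":0.25},{"linear":[0,0,0],"rot":[0,0,0],"hand":0.2},{"linear":[0,0,0],"rot":[0,0,0],"hand":0.2},{"linear":[0,0,0],"rot":[0,0,0],"hand":0},{"linear":[0,0,0],"rot":[0,0,0],"hand":0},{"linear":[0,0,0],"rot":[0,0,0],"hand":0}]'; python3 st.py
```

```text
clock: 23.3
tool_pos: [0.6891, 0.0036, 0.1014]
orientation: [-108.0, 89.9, 43.3]
force: [-0.6, -1.8, 1.2]
opening: 0.0128
t 23.3 q [ 16.4  25.5  -4.3  -0.1 -60.2  44.8] tcp [0.6891 0.0036 0.1014] f [-0.6 -1.8  1.2] m [-0.496  0.4    0.022] op 0.0128
toolx [ 0.002  0.001 -1.   ] jaw yaw -118.75
```

Gripped (12.8 mm), forces small. Starting clockwise turns in short calls, watching moment z and drift.

```bash
python3 -m crank '[{"linear":[0,0,0],"rot":[0,0,-0.5],"hand":0},{"linear":[0,0,0],"rot":[0,0,-0.5],"hand":0}]'; python3 st.py
```

```text
clock: 23.55
tool_pos: [0.6889, 0.0034, 0.1014]
orientation: [-110.7, 89.9, 35.5]
force: [0.1, 0.2, 0.7]
opening: 0.0126
t 23.55 q [ 16.4  25.5  -4.3  -0.  -60.2  39.7] tcp [0.6889 0.0034 0.1014] f [0.1 0.2 0.7] m [-0.266  0.313  0.273] op 0.0126
toolx [ 0.001  0.001 -1.   ] jaw yaw -123.86
```

```bash
python3 -m crank '[{"linear":[0,0,0],"rot":[0,0,-1],"hand":0},{"linear":[0,0,0],"rot":[0,0,-1],"hand":0},{"linear":[0,0,0],"rot":[0,0,-1],"hand":0},{"linear":[0,0,0],"rot":[0,0,-1],"hand":0}]'; python3 st.py
```

```text
clock: 24.05
tool_pos: [0.6887, 0.0032, 0.1014]
orientation: [-128.9, 89.9, -3.3]
force: [-1.4, -0.5, 1.1]
opening: 0.0126
t 24.05 q [ 16.4  25.5  -4.3   0.  -60.1  19.1] tcp [0.6887 0.0032 0.1014] f [-1.4 -0.5  1.1] m [-0.211  0.288  0.249] op 0.0126
toolx [ 0.001 -0.    -1.   ] jaw yaw -144.4
```

Smooth: 0.25 N m running, no drift. Continuing.

```bash
for i in 1; do python3 -m crank '[{"linear":[0,0,0],"rot":[0,0,-1],"hand":0},{"linear":[0,0,0],"rot":[0,0,-1],"hand":0},{"linear":[0,0,0],"rot":[0,0,-1],"hand":0},{"linear":[0,0,0],"rot":[0,0,-1],"hand":0}]'; python3 st.py; done
```

```text
clock: 24.55
tool_pos: [0.6885, 0.003, 0.1014]
orientation: [-159.9, 89.9, -54.9]
force: [-1.5, 0.0, 0.3]
opening: 0.013
t 24.55 q [ 16.5  25.5  -4.4   0.1 -60.2  -1.5] tcp [0.6885 0.003  0.1014] f [-1.5  0.   0.3] m [-0.178  0.274  0.218] op 0.013
toolx [ 0.001 -0.001 -1.   ] jaw yaw -164.98
```

```bash
python3 -m crank '[{"linear":[0,0,0],"rot":[0,0,-1],"hand":0},{"linear":[0,0,0],"rot":[0,0,-1],"hand":0}]'; python3 st.py; python3 -m crank '[{"linear":[0,0,0],"rot":[0,0,-1],"hand":0},{"linear":[0,0,0],"rot":[0,0,-1],"hand":0}]'; python3 st.py
```

```text
clock: 24.8
tool_pos: [0.6883, 0.003, 0.1014]
orientation: [-176.5, 89.9, -81.7]
force: [-0.3, -0.0, -0.5]
opening: 0.0128
t 24.8 q [ 16.5  25.5  -4.4   0.1 -60.2 -11.8] tcp [0.6883 0.003  0.1014] f [-0.3 -0.  -0.5] m [-0.115  0.258  0.327] op 0.0128
toolx [ 0.    -0.001 -1.   ] jaw yaw -175.27
clock: 25.05
tool_pos: [0.6882, 0.003, 0.1014]
orientation: [177.0, 89.9, -98.6]
force: [-0.3, -0.5, 0.7]
opening: 0.0129
t 25.05 q [ 16.5  25.5  -4.3   0.1 -60.2 -22.1] tcp [0.6882 0.003  0.1014] f [-0.3 -0.5  0.7] m [-0.019  0.295  0.313] op 0.0129
toolx [-0.    -0.001 -1.   ] jaw yaw 174.45
```

```bash
python3 -m crank '[{"linear":[0,0,0],"rot":[0,0,-1],"hand":0}]'; python3 st.py|cut -c1-400|grep -E "t |jaw"; python3 -m crank '[{"linear":[0,0,0],"rot":[0,0,-1],"hand":0}]'; python3 st.py
```

```text
clock: 25.18
tool_pos: [0.6881, 0.003, 0.1014]
orientation: [170.3, 89.9, -110.4]
force: [-0.5, -0.1, -0.3]
opening: 0.0128
t 25.18 q [ 16.5  25.5  -4.3   0.1 -60.2 -27.2] tcp [0.6881 0.003  0.1014] f [-0.5 -0.1 -0.3] m [-0.092  0.327  0.303] op 0.0128
toolx [-0.001 -0.001 -1.   ] jaw yaw 169.31
clock: 25.3
tool_pos: [0.688, 0.0031, 0.1014]
orientation: [167.1, 89.9, -118.7]
force: [-0.5, -0.9, 0.4]
opening: 0.0128
t 25.3 q [ 16.5  25.5  -4.3   0.1 -60.3 -32.4] tcp [0.688  0.0031 0.1014] f [-0.5 -0.9  0.4] m [-0.127  0.226  0.348] op 0.0128
toolx [-0.001 -0.002 -1.   ] jaw yaw 164.18
```

```bash
python3 -m crank '[{"linear":[0,0,0],"rot":[0,0,-1],"hand":0}]'>/dev/null; python3 st.py;  python3 -m crank '[{"linear":[0,0,0],"rot":[0,0,-1],"hand":0}]' >/dev/null; python3 st.py
```

```text
t 25.43 q [ 16.5  25.5  -4.3   0.1 -60.3 -37.5] tcp [0.6879 0.0031 0.1014] f [-1.3  0.   0.7] m [-0.088  0.312  0.389] op 0.0126
toolx [-0.001 -0.002 -1.   ] jaw yaw 159.04
t 25.55 q [ 16.5  25.5  -4.3   0.1 -60.3 -42.6] tcp [0.6878 0.0031 0.1014] f [-1.4 -0.3 -0.1] m [-0.097  0.21   0.473] op 0.013
toolx [-0.001 -0.002 -1.   ] jaw yaw 153.92
```

Torque is climbing (0.30→0.47). One row at a time now.

```bash
python3 -m crank '[{"linear":[0,0,0],"rot":[0,0,-0.6],"hand":0}]'>/dev/null; python3 st.py
```

```text
t 25.68 q [ 16.5  25.5  -4.3   0.1 -60.3 -45.7] tcp [0.6877 0.0032 0.1014] f [-0.4 -0.6  0.1] m [-0.071  0.22   0.416] op 0.0128
toolx [-0.002 -0.002 -1.   ] jaw yaw 150.83
```

```bash
python3 -m crank '[{"linear":[0,0,0],"rot":[0,0,-0.6],"hand":0}]' >/dev/null; python3 st.py
```

```text
t 25.8 q [ 16.5  25.5  -4.3   0.1 -60.3 -48.8] tcp [0.6877 0.0032 0.1014] f [-0.2 -0.5 -0.2] m [-0.134  0.166  0.445] op 0.0124
toolx [-0.002 -0.002 -1.   ] jaw yaw 147.77
```

```bash
python3 -m crank '[{"linear":[0,0,0],"rot":[0,0,-0.6],"hand":0}]' >/dev/null; python3 st.py
```

```text
t 25.93 q [ 16.5  25.5  -4.3   0.1 -60.3 -51.8] tcp [0.6877 0.0032 0.1015] f [-0.6  0.5  0.3] m [-0.077  0.189  0.468] op 0.0131
toolx [-0.002 -0.002 -1.   ] jaw yaw 144.72
```

```bash
python3 -m crank '[{"linear":[0,0,0],"rot":[0,0,-0.6],"hand":0}]' >/dev/null; python3 st.py
```

```text
t 26.05 q [ 16.5  25.5  -4.3   0.1 -60.3 -54.9] tcp [0.6876 0.0033 0.1014] f [-0.8  0.2 -0.2] m [-0.054  0.167  0.483] op 0.0129
toolx [-0.002 -0.002 -1.   ] jaw yaw 141.67
```

```bash
python3 -m crank '[{"linear":[0,0,0],"rot":[0,0,-0.6],"hand":0}]' >/dev/null; python3 st.py
```

```text
t 26.18 q [ 16.5  25.5  -4.3   0.1 -60.4 -57.9] tcp [0.6875 0.0033 0.1014] f [-0.8 -0.8  0.2] m [-0.074  0.25   0.438] op 0.0127
toolx [-0.002 -0.002 -1.   ] jaw yaw 138.61
```

```bash
python3 -m crank '[{"linear":[0,0,0],"rot":[0,0,-0.6],"hand":0}]' >/dev/null; python3 st.py
```

```text
t 26.3 q [ 16.5  25.5  -4.3   0.1 -60.4 -61. ] tcp [0.6874 0.0034 0.1014] f [-1.1 -0.2  1.6] m [0.001 0.297 0.323] op 0.0127
toolx [-0.003 -0.002 -1.   ] jaw yaw 135.55
```

```bash
python3 -m crank '[{"linear":[0,0,0],"rot":[0,0,-0.6],"hand":0}]' >/dev/null; python3 st.py
```

```text
t 26.43 q [ 16.5  25.5  -4.3   0.1 -60.4 -64.1] tcp [0.6873 0.0036 0.1014] f [-1.1  2.   0.3] m [-0.039  0.168  0.295] op 0.0124
toolx [-0.003 -0.002 -1.   ] jaw yaw 132.49
```

```bash
python3 -m crank '[{"linear":[0,0,0],"rot":[0,0,-0.5],"hand":0}]' >/dev/null; python3 st.py
```

```text
t 26.55 q [ 16.5  25.5  -4.3   0.  -60.4 -66.6] tcp [0.6872 0.0036 0.1014] f [-0.9  0.4  0.4] m [-0.108  0.163  0.199] op 0.0126
toolx [-0.003 -0.002 -1.   ] jaw yaw 129.92
```

Torque fell 0.48→0.20 over about 12°, which is the click. Stopping, releasing and rising.

```bash
python3 -m crank '[{"linear":[0,0,0],"rot":[0,0,0],"hand":0.5},{"linear":[0,0,0],"rot":[0,0,0],"hand":0.5},{"linear":[0,0,0],"rot":[0,0,0],"hand":0.5},{"linear":[0,0,0],"rot":[0,0,0],"hand":0.5},{"linear":[0,0,0.3],"rot":[0,0,0],"hand":0.5},{"linear":[0,0,0.6],"rot":[0,0,0],"hand":0.5},{"linear":[0,0,0.7],"rot":[0,0,0],"hand":0.5},{"linear":[-0.8,0,0.3],"rot":[0,0,0],"hand":0.5},{"linear":[-0.9,0,0],"rot":[0,0,0],"hand":0.5},{"linear":[-0.9,0,0],"rot":[0,0,0],"hand":0.5},{"linear":[0,0,0],"rot":[0,0,0],"hand":0.5},{"linear":[0,0,0],"rot":[0,0,0],"hand":0.5}]' ; python3 st.py; python3 - <<'E'
from h import *
s=snap("scene","scene7"); crop(s,230,120,375,295,4,"pics/x_s.png",1.5)
t=snap("top","top7"); cv2.imwrite("pics/x_t.png",np.clip(t["image"][:,:,::-1]*1.8,0,255).astype(np.uint8))
W=cloud(s); im=s["image"].astype(int); x,y,z=[W[...,i] for i in range(3)]
m=(x>.6)&(x<.76)&(abs(y)<.06)&(z>.036)&(z<.056)&(im[...,0]-im[...,2]>20); P=W[cv2.erode(m.astype(np.uint8),np.ones((3,3)))>0]
print("lid",P.min(0),P.max(0),P.mean(0))
K=W[(x>.62)&(x<.76)&(abs(y)<.06)&(z>.14)&(z<.165)]; print("knob",len(K),cv2.minAreaRect(K[:,:2].astype(np.float32)))
for n in("scene0.npz","scene7.npz","top0.npz","top7.npz"):
    Wq=cloud(load(n)); x,y,z=[Wq[...,i] for i in range(3)]
    for lab,(cx,cy) in dict(mill=(.55,.342),jar=(.67,.342),tum=(.436,.263)).items():
        J=Wq[(np.hypot(x-cx,y-cy)<.05)&(z>.06)]; print(n,lab,np.median(J,0).round(3),len(J))
E
```

```text
clock: 28.05
tool_pos: [0.5292, 0.0032, 0.2283]
orientation: [-39.5, 89.6, 0.6]
force: [0.2, 1.3, 1.0]
opening: 0.044
t 28.05 q [ 21.7   5.2 -15.    0.2 -69.4 -71.7] tcp [0.5292 0.0032 0.2283] f [0.2 1.3 1. ] m [ 0.026  0.041 -0.012] op 0.044
toolx [ 0.007  0.    -1.   ] jaw yaw 130.12
lid [ 0.65144984 -0.03494735  0.03759604] [0.72524391 0.00495822 0.05065703] [ 0.69018858 -0.02085093  0.04438888]
knob 121 ((0.6891194581985474, 0.004251152276992798), (0.05115519091486931, 0.015881981700658798), 40.97145080566406)
scene0.npz mill [0.555 0.336 0.116] 292
scene0.npz jar [0.679 0.34  0.086] 206
scene0.npz tum [0.422 0.271 0.076] 222
scene7.npz mill [0.555 0.336 0.116] 291
scene7.npz jar [0.679 0.34  0.086] 207
scene7.npz tum [0.425 0.268 0.077] 233
top0.npz mill [0.54  0.336 0.15 ] 396
top0.npz jar [0.668 0.342 0.089] 425
top0.npz tum [0.418 0.282 0.087] 261
top7.npz mill [0.545 0.338 0.157] 286
top7.npz jar [0.669 0.342 0.089] 423
top7.npz tum [0.443 0.231 0.684] 1338
```

View pics/x_s.png

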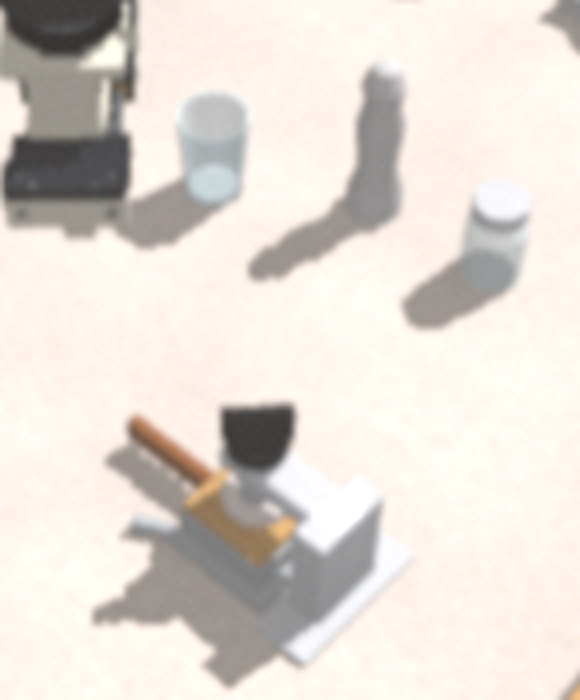

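View pics/x_t.png

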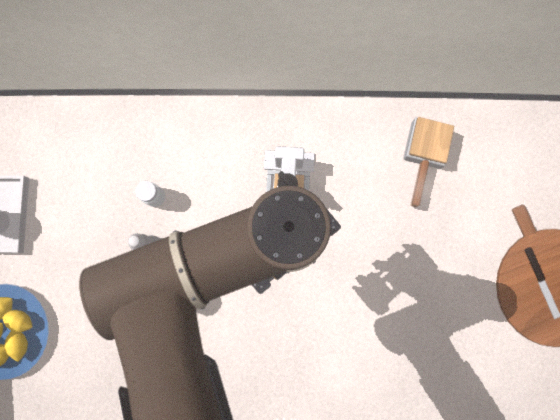

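The knob bar now lies at 41° (−28.8° − 111° ≡ 40°, so no slip). The foot is on the lid, the mould is unmoved and the mill, jar and tumbler are in place. Handing in.

```bash
python3 -c "
from plant import ticket; print(ticket.close_job())"
```

```text
the job is handed in; nothing more can be done
None
```

The mould is home against the back stop. The knob was turned clockwise until it clicked and then released, and the job was handed in at about 28 s of the 72 s allowed. No verdict is reported, so the checks below are my own.

**What I did**
- I gripped the small mould by its handle and slid it into the guide until the back stop held it firm, with about 8 N the highest reading there.
- I turned the knob in one grasp, about 111° (1.94 rad). Torque rose from about 0.25 to 0.48 N m, then fell to 0.20 N m. I stopped there, let go and backed the arm away.

**Last checks**
- **Mould:** in the scene camera the lid was centred on the screw axis to within about 1–2 mm lengthwise and had not moved since release. I had no unobstructed top view after release, so its sideways position and squareness rest on the guide.
- **Knob:** the bar lies at 41°, as expected from the turn, so the grip did not slip.
- **Foot:** it appears to sit on the lid, but I have no direct reading of its force. I infer the 34–62 N from the click.
- **Other items:** the mill and salt jar are where they started. The tumbler also looks unmoved in the scene camera, to within about 4 mm, but the arm hid it from the top camera.

**What went wrong or disagreed**
- The reported tool height read about 30 mm too low compared with the cameras, so the first grasp closed on nothing. I corrected for this afterwards.
- The two cameras disagreed by 3–5 mm in x.
- On the way in, the handle got pressed down, which tilted the lid up; I took this to be the lid touching the foot. The wrist read about 10 N along the guide and 13 N vertically. I backed off, levelled the mould and went on.

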